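# Unload a cooled top-hat kiln: cups, shelves and posts

## Robot

A 7-joint arm with a two-finger parallel gripper is mounted at the origin on the work surface. World frame = base frame: x ahead of the robot, y to its left, z up, the work surface at z = 0. Lengths are in m, angles in rad, forces in N, time in s.
With the tool pointing down it reaches from about 0.425 to 1.025 m from the base axis. Payload 9.4 kg.
Tool frame: the origin (TCP) lies at the very end of the fingers, on their centre line; the grasp point (between the pads) lies 19 mm behind it; x points along the fingers, z is the direction in which the jaws open and shut, and the axes are right-handed (so a half turn about x gives the same grasp; the last joint's range is limited). The gripper opens to 85 mm and grips with 20 to 120 N. Pads are 22 mm wide; open, the fingers measure 114 mm over their backs; the gripper's body (76 mm by 85 mm) begins 54 mm behind the grasp point. The pads swing forward as they close: fully open they stand 13 mm farther back than shut.
Start: joints at [1.029, 0.599, -0.003, 1.599, 0.002, 0.943, -0.08], TCP at [0.325, -0.648, 0.231] pointing down, gripper open.
Joint ranges: [-2.57, 2.57], [-0.35, 1.97], [-1.29, 1.29], [0.11, 2.56], [-1.05, 4.19], [0.11, 1.86], [-2.63, 2.63]. Speed limits (rad/s): [2.22, 2.22, 3.01, 3.01, 3.14, 3.14, 3.14].

## Interface

Orientations are given as [roll, pitch, yaw] about the fixed x, y, z axes, in that order (R = Rz(yaw) Ry(pitch) Rx(roll)).
In Python, from plant import observe, vision, bot gives the robot as it stands.
- The arm moves only by the tool carry_out, never from a script. Its argument "commands" is a list of rows, each a list of 7 numbers: the gripper command: -1 is shut, 1 is fully open, values between are in proportion, then the shift along the tool's x, y, z in m, then the turn, a rotation vector about the tool's x, y, z in degrees. A call has 1 to 20 rows; each row shifts and turns the commanded pose from where the row before left it, along the tool's axes as they then stand; what a row does not reach is not made up. A row lasts 1/10 s, in which the tool goes at most 50 mm and 8.59 degrees, less where a joint would pass 70% of its speed; a pose out of reach is approached as far as the arm can. A call is refused whole if a number of a shift passes 0.05 or a number of a turn 8.59, either way. A call with a gripper value outside its range is refused whole. The fingers move at their own pace and stop on an object; "force" is the grip in N (left out, the last holds). Time passes only in rows, so rows that do not move let the fingers close. It gives the time, the measured TCP pose, the force and the opening at its end, in the units of the state.
- observe(): the state, without advancing time (a new reading comes with each control period).
- vision.read_camera(name): name is "scene" or "top" or "wrist"; returns a dict with "pixels" (400x640x3 uint8, red, green, blue), "fx", "fy", "cx", "cy" (pixels), "k1" (the pictures are not rectified: a ray, as slopes to the right and down, at radius r is drawn at 1 + k1 r^2 times it, then the intrinsics apply), "T" (4x4, takes a point from camera to world coordinates). Camera axes: x right, y up, looking along -z (the intrinsics and any distortion apply to the point x, -y, -z); pixel columns grow to the right and rows downward; lengths in m; the calibration is good to about 2 mm. A picture is of the moment at which its call begins. There is no depth.
- bot.finish_job(): hands the job in, once; it reports no verdict.
The state is a dict: "time_s": time; "q": joint angles; "dq": joint speeds; "joint_efforts": joint torques, N m; "position": TCP position; "tool_rot": TCP orientation; "wrist_force": force on the tool from outside, world axes, zero at the start; "ft_torque": the same for the moment, N m; "opening": finger opening in m.
Only numpy, scipy, OpenCV 4.12 (cv2) and the standard library are available. Lean on these libraries where they do the work, as an engineer would, in place of code of your own. Each camera call takes 0.05 s, during which the arm holds its last target. There are 200 camera calls.

## Task

The small kiln has cooled and its hat is off, so unload the stack from the top down: stand every cup upright on the pine ware board, pile the three kiln shelves flat and squarely one on another, centred on the two dark bearers, and stand the four kiln posts upright in the cells of the plywood caddy, one to a cell, right down on its floor. Set the cups down gently, never let a cup or a shelf tip over, and leave the pail, spray bottle and canister alone.

Things in the scene. Friction and masses are not known exactly. Their poses are not given: they have to be found in the camera images.
- hearth: Fixed hearth of a small top-hat kiln (hat lifted away): firebrick slab in a dark tray, 270 (x) x 150 (y) mm, top 36 mm above the table. On it two ribs, 20 mm high, 24 wide (x), 56 long (y), at x = -60 and +60 mm, carry the lowest kiln shelf (underside 56 mm above the table). The stack stands over its centre, along its x axis. Origin at the centre of the underside.
- shelf_top: The top kiln shelf of the stack: loose cream-coloured ceramic plate, 200 (x) x 62 (y) x 16 (z) mm, about 0.4 kg. Origin at the centre of its underside, z up. Lies on two kiln posts, with nothing else under it in the middle but, perhaps, a cup that does not reach it.
- shelf_mid: The middle kiln shelf of the stack: loose cream-coloured ceramic plate, 200 (x) x 62 (y) x 16 (z) mm, about 0.4 kg. Origin at the centre of its underside, z up. Lies on two kiln posts, with nothing else under it in the middle but, perhaps, a cup that does not reach it.
- shelf_low: The lowest kiln shelf of the stack: loose cream-coloured ceramic plate, 200 (x) x 62 (y) x 16 (z) mm, about 0.4 kg. Origin at the centre of its underside, z up. Lies on the two ribs of the hearth.
- post1: Kiln post, loose reddish-buff ceramic block, 25 (x) x 40 (y) x 64 (z) mm, 0.12 kg, standing near the -x end (80 mm from the middle) of the lowest shelf, carrying the middle shelf. Origin at the centre of its underside, z up.
- post2: Kiln post, loose reddish-buff ceramic block, 25 (x) x 40 (y) x 64 (z) mm, 0.12 kg, standing near the +x end (80 mm from the middle) of the lowest shelf, carrying the middle shelf. Origin at the centre of its underside, z up.
- post3: Kiln post, loose reddish-buff ceramic block, 25 (x) x 40 (y) x 64 (z) mm, 0.12 kg, standing near the -x end (80 mm from the middle) of the middle shelf, carrying the top shelf. Origin at the centre of its underside, z up.
- post4: Kiln post, loose reddish-buff ceramic block, 25 (x) x 40 (y) x 64 (z) mm, 0.12 kg, standing near the +x end (80 mm from the middle) of the middle shelf, carrying the top shelf. Origin at the centre of its underside, z up.
- cup1: Small fired cup without handle, glazed blue, 50 mm across and 50 mm tall, straight-sided, about 0.13 kg; stands on the lowest shelf, between the posts. May be absent. Origin at the centre of its underside, z up.
- cup2: Small fired cup without handle, glazed green, 50 mm across and 50 mm tall, straight-sided, about 0.13 kg; stands on the middle shelf, between the posts. May be absent. Origin at the centre of its underside, z up.
- cup3: Small fired cup without handle, glazed turquoise, 50 mm across and 50 mm tall, straight-sided, about 0.13 kg; stands on the top shelf, -x half. May be absent. Origin at the centre of its underside, z up.
- cup4: Small fired cup without handle, glazed dark blue, 50 mm across and 50 mm tall, straight-sided, about 0.13 kg; stands on the top shelf, +x half. May be absent. Origin at the centre of its underside, z up.
- ware_board: Fixed light pine board for finished cups, 260 (x) x 90 (y) mm, top 18 mm above the table. Origin at the centre of its underside.
- bearers: Loose frame of two dark wooden bearers for the pile of kiln shelves, 0.8 kg: bearers 24 mm wide (x), 100 long (y), 20 high, at x = -65 and +65 mm, joined by a strip 30 mm wide and 8 high along x. Shelves lie on it, long side along its x axis, 20 mm above the table. Origin at the centre of the underside, on the table.
- caddy: Loose plywood caddy for kiln posts, 218 (x) x 44 (y) x 42 (z) mm, 0.9 kg: a row of four open cells centred at x = -79.5, -26.5, +26.5 and +79.5 mm, y = 0. Each is 47 mm (x) by 32 mm (y), floor 8 mm above the table, walls 6 mm thick up to 42 mm. A post stands in a cell, its 40 mm side along the caddy's x. Origin at the centre of the underside, on the table.
- pail: Bystander: empty white plastic pail with a wire handle, 126 mm across, 118 mm high.
- sprayer: Bystander: white trigger spray bottle with a black head, 68 mm across, 195 mm high.
- canister: Bystander: turquoise canister with pink bands, 70 mm across, 192 mm high.
Not all that is in view belongs to the job. There is more than one size of the caddy; the one meant has the size given above.

How it is judged:
By the outcome, as a careful person would: the job done as asked, in the order asked, and still so for the second after the job is handed in, with the robot touching nothing.
Of cup1, cup2, cup3, cup4 only 1 to 3 are there at a start; the rules pass over those that are not, and their reading is None.
At some moment in a run one of caddy, bearers may be knocked a few centimetres aside while the robot is not near it.
It also fails if it takes over 210 s, if anything falls off the work surface, if the arm or the gripper's body presses on something with over 40 N, if the wrist force passes 120 N, or if a joint passes its speed limit or range.

## Working session

There is one attempt and no reset: what is moved stays moved. The work goes in short steps, Python scripts to look and compute and a tool call to move; the robot and the scene stay as the last step left them, time stands still between calls to the robot, and variables do not carry over. Pictures are saved under pics/ and viewed, about 12 in all and at most 16, crops included, and the job is handed in when it is done.

Besides the shell and the picture viewer there is one more tool, called by a JSON object that holds its "method" and its "body", one argument or row to a line. carry_out: Moves the arm, as the interface text tells. Its arguments: {"type":"object","properties":{"commands":{"type":"array"},"force":{"type":"number"}},"required":["commands"]}

```bash
ls; mkdir -p pics
cat > h.py <<'E'
import numpy as np, cv2
from plant import observe, vision, bot
from scipy.spatial.transform import Rotation as R
def cam(n,f=None):
    c=vision.read_camera(n)
    if f: cv2.imwrite('pics/'+f,c['pixels'][:,:,::-1])
    return c
def ray(c,u,v):
    K=np.array([[c['fx'],0,c['cx']],[0,c['fy'],c['cy']],[0,0,1.]])
    a=cv2.undistortPoints(np.array([[[u,v]]],float),K,np.array([c['k1'],0,0,0,0.]))[0,0]
    T=np.array(c['T']); d=T[:3,:3]@np.array([a[0],-a[1],-1]); return T[:3,3],d
def onz(c,u,v,z):
    o,d=ray(c,u,v); return o+d*(z-o[2])/d[2]
def proj(c,P):
    T=np.array(c['T']); p=(np.array(P)-T[:3,3])@T[:3,:3]; a=np.array([p[0],-p[1]])/-p[2]
    a=a*(1+c['k1']*(a@a)); return np.array([a[0]*c['fx']+c['cx'],a[1]*c['fy']+c['cy']])
E
python3 - <<'E'
from h import *
for n in ['scene','top','wrist']:
    c=cam(n,n+'0.png'); print(n,c['fx'],c['k1'],np.round(c['T'],3).tolist())
print(observe())
E
```

```text
pics
scene 393.2204164798695 -0.07214912817307803 [[0.741, -0.399, 0.54, 1.232], [0.671, 0.447, -0.591, -0.593], [-0.005, 0.8, 0.599, 0.824], [0.0, 0.0, 0.0, 1.0]]
top 480.0184903981017 -0.030116190892343096 [[0.02, 0.981, -0.191, 0.321], [-1.0, 0.02, -0.002, 0.072], [0.002, 0.191, 0.981, 1.643], [0.0, 0.0, 0.0, 1.0]]
wrist 301.86953896291465 -0.0033071329013876854 [[0.448, 0.852, 0.269, 0.394], [-0.894, 0.428, 0.134, -0.613], [-0.001, -0.3, 0.954, 0.373], [0.0, 0.0, 0.0, 1.0]]
{'time_s': 0.15, 'q': array([ 1.02929921,  0.59994174, -0.00253306,  1.59997893,  0.0018238 ,
        0.94288184, -0.07979988]), 'dq': array([-0.00121152, -0.00148746, -0.00118455, -0.00022728,  0.00010047,
        0.00020358,  0.00086382]), 'joint_efforts': array([ 3.44093540e-03, -7.76996040e+01,  1.56684861e+00, -2.58237380e+01,
        1.24665906e-02,  6.77084070e-03, -3.50473634e-06]), 'position': array([ 0.32479139, -0.6477677 ,  0.23060349]), 'tool_rot': array([-3.02498333,  1.56958789,  2.15226675]), 'wrist_force': array([-0.44398255, -0.14122786,  0.1730447 ]), 'ft_torque': array([-0.00651107,  0.00564082, -0.01227278]), 'opening': 0.08568860545097418}
```

View pics/scene0.png

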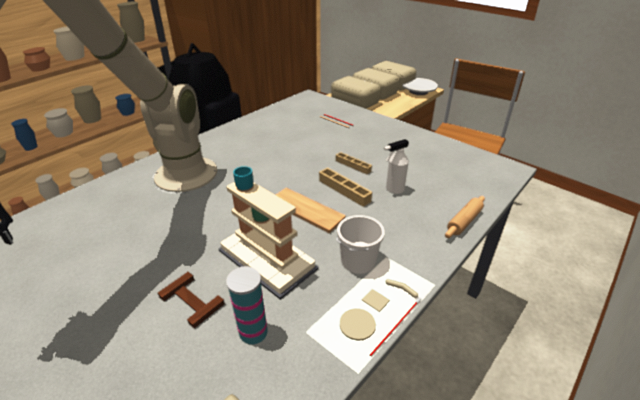

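View pics/top0.png

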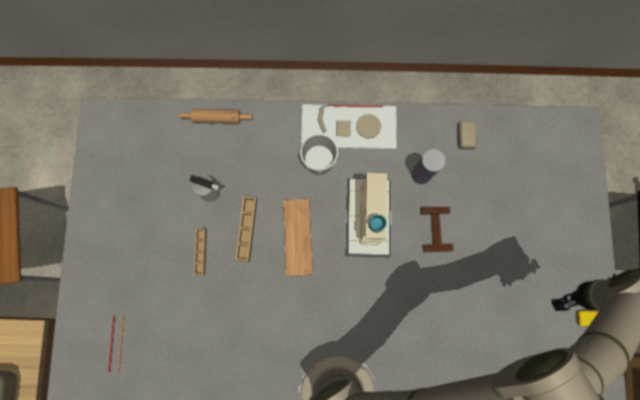

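The scene picture shows a turquoise cup on the top shelf (244,178), a green cup on the middle shelf (260,213), the bearers (190,298) and the larger caddy (345,185). The top picture shows the hearth at (369,217), board (297,237), large caddy (245,229), small caddy (200,250) and bearers (436,229).

```bash
cat >> h.py <<'E'
def rect(c,mask,z):
    """min-area rect of largest contour, in world at height z: centre, (long,short), yaw of long axis"""
    cs,_=cv2.findContours(mask.astype(np.uint8),0,2); k=max(cs,key=cv2.contourArea)
    P=np.array([onz(c,u,v,z)[:2] for u,v in k[:,0]],np.float32)
    r=cv2.minAreaRect(P*1000); (x,y),(w,h),a=r
    if w<h: w,h,a=h,w,a+90
    a=(a+90)%180-90
    return np.round([x,y,w,h,a],1)
def box(c,m,u0,u1,v0,v1):
    o=np.zeros_like(m); o[v0:v1,u0:u1]=m[v0:v1,u0:u1]; return o
def top_all(c):
    I=cv2.cvtColor(c['pixels'],cv2.COLOR_RGB2HSV).astype(int); h,s,v=I[...,0],I[...,1],I[...,2]
    br=(s>70)&(h<28)
    print('caddy',rect(c,box(c,br,225,270,180,280),.042))
    print('board',rect(c,box(c,br,275,325,190,285),.018))
    print('bearer',rect(c,box(c,br,410,465,195,265),.020))
    print('hearth',rect(c,box(c,(s>0)&(v>135)|((s>45)&(v>90)),340,398,172,262),.036))
    print('shelftop',rect(c,box(c,(s>40)&(v>140)&(h<35),355,398,165,250),.232))
    cup=(s>80)&(h>80)&(h<115); print('cup',rect(c,box(c,cup,345,400,170,262),.282))
E
python3 - <<'E'
from h import *
c=cam('top'); top_all(c)
a=c['pixels'][160:290,180:480,::-1]; a=cv2.resize(a,None,fx=2.6,fy=2.6,interpolation=2)
s=cam('scene')['pixels'][150:300,150:400,::-1]; s=cv2.resize(s,None,fx=1.6,fy=1.6,interpolation=2)
W=780; pad=lambda i: cv2.copyMakeBorder(i,0,0,0,W-i.shape[1],0)
cv2.imwrite('pics/c1.png',np.vstack([pad(a),pad(s)]))
E
```

```text
caddy [528.9 317.4 219.3  47.3  -4.4]
board [507.  144.1 261.1  90.9   4.1]
bearer [ 542.3 -329.3  151.9   98.9    2.3]
hearth [ 592.2 -102.1  284.   147.1   -0.6]
shelftop [ 6.104e+02 -9.660e+01  1.447e+02  6.250e+01 -4.000e-01]
cup [520.4 -95.1  43.3  40.2 -44.2]
```

View pics/c1.png

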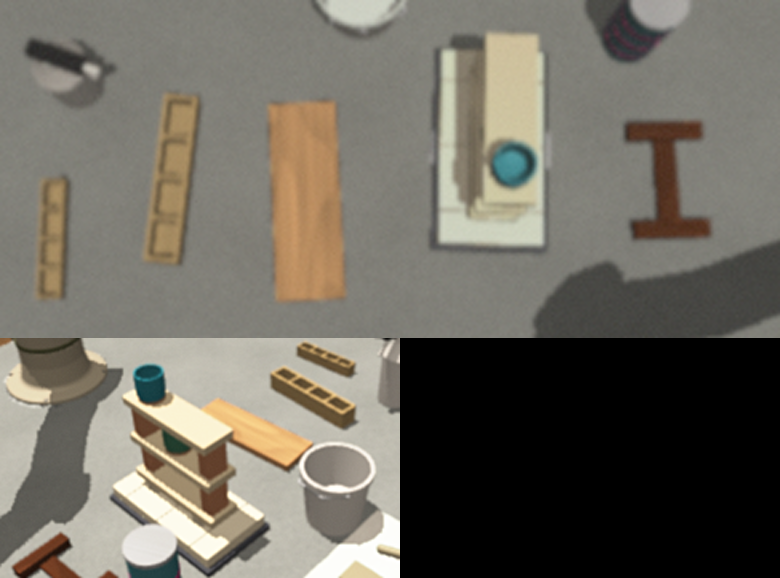

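```bash
cat >> h.py <<'E'
def go(x,y,z,yaw):
    """shift in tool axes + turn about tool x, to put TCP at x,y,z(m), jaw axis at yaw (deg, mod 180)"""
    o=observe(); M=R.from_euler('xyz',o['tool_rot']).as_matrix(); p=np.array(o['position'])
    j=np.degrees(np.arctan2(M[1,2],M[0,2])); d=(yaw-j+90)%180-90
    print('t',round(o['time_s'],2),'pos',np.round(p*1e3,1),'jaw',round(j,1),'open',round(o['opening']*1e3,1),'tilt',np.round(M[:2,0],3))
    print(' shift tool(mm)',np.round(M.T@(np.array([x,y,z])-p)*1e3,1),'turn about x(deg)',round(-d,1))
E
python3 - <<'E'
from h import *
o=observe(); M=R.from_euler('xyz',o['tool_rot']).as_matrix(); print(np.round(M,3))
go(.5204,-.095,.33,-90)
c=cam('top'); print('can top',onz(c,433,158,.192),'sprayer',onz(c,203,183,.195))
w=cam('wrist'); T=np.array(w['T']); print('cam in tool',np.round(M.T@(T[:3,3]-o['position']),4),np.round(M.T@T[:3,:3],3))
s=cam('scene')
for P in [(.592,-.097,.232),(.52,-.095,.282),(.529,.317,.042)]: print(proj(s,P),proj(c,P))
E
```

```text
[[-0.     0.894  0.448]
 [ 0.001  0.448 -0.894]
 [-1.    -0.    -0.001]]
t 0.25 pos [ 324.9 -647.9  230.8] jaw -63.4 open 85.3 tilt [-0.     0.001]
 shift tool(mm) [ -98.9  422.6 -406.6] turn about x(deg) 26.6
can top [ 0.74209693 -0.28226276  0.192     ] sprayer [0.6465763  0.43315389 0.195     ]
cam in tool [-0.1425  0.0772 -0.0002] [[-0.001  0.3   -0.954]
 [ 0.     0.954  0.3  ]
 [ 1.     0.    -0.001]]
[263.27868843 197.70571186] [375.74482865 201.4444368 ]
[243.48788043 170.51313311] [377.20377518 222.88573097]
[344.60449856 181.61581669] [245.82085727 227.97839864]
```

{"method": "carry_out", "body": {
  "commands": [
    [1,-0.03,0,0,6.65,0,0],
    [1,-0.03,0,0,6.65,0,0],
    [1,-0.03,0,0,6.65,0,0],
    [1,-0.03,0,0,6.65,0,0],
    [1,0,0.014,-0.04,0,0,0],
    [1,0,0.014,-0.04,0,0,0],
    [1,0,0.014,-0.04,0,0,0],
    [1,0,0.014,-0.04,0,0,0],
    [1,0,0.014,-0.04,0,0,0],
    [1,0,0.014,-0.04,0,0,0],
    [1,0,0.014,-0.04,0,0,0],
    [1,0,0.014,-0.04,0,0,0],
    [1,0,0.014,-0.04,0,0,0],
    [1,0,0.014,-0.04,0,0,0],
    [1,0,0.014,-0.04,0,0,0],
    [1,0,0.014,-0.04,0,0,0],
    [1,0,0.014,-0.04,0,0,0],
    [1,0,0.013,-0.033,0,0,0],
    [1,0,0,0,0,0,0]
  ],
  "force": 30
}}

```text
time_s: 2.3
position: [0.5213, -0.0896, 0.3514]
tool_rot: [2.606, 1.569, 1.043]
wrist_force: [0.3, -0.5, -0.5]
opening: 0.0855
```

Run:
```python
from h import *
go(.5204,-.095,.245,-90)
w=cam('wrist','w1.png');
```

```text
t 2.3 pos [521.3 -89.6 351.4] jaw -89.5 open 85.5 tilt [0.001 0.002]
 shift tool(mm) [106.4  -1.1   5.6] turn about x(deg) 0.5
```

View pics/w1.png

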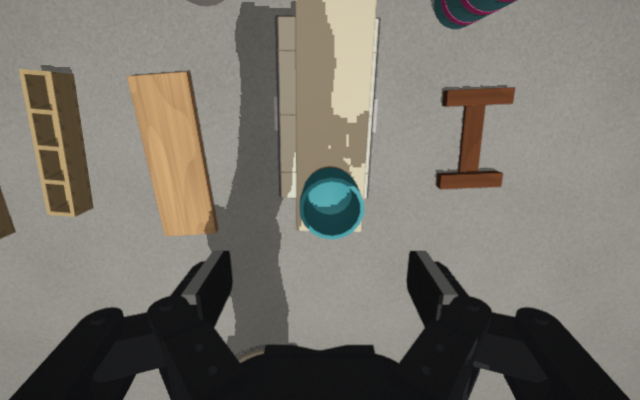

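Run:
```python
from h import *
w=cam('wrist'); I=cv2.cvtColor(w['pixels'],cv2.COLOR_RGB2HSV).astype(int); h,s,v=[I[...,i] for i in range(3)]
m=box(w,(s>80)&(h>80)&(h<115),280,390,140,260); ys,xs=np.nonzero(m)
print(xs.min(),xs.max(),ys.min(),ys.max())
vb=205
print('rim L,R',onz(w,xs.min(),vb,.282),onz(w,xs.max()+1,vb,.282),'low',onz(w,332,ys.max()+1,.282))
br=(s>70)&(h<25)
print('board',rect(w,box(w,br,120,225,60,240),.018)); print('bearer',rect(w,box(w,br,425,520,80,195),.02))
# shelf edges at z .232 : rows
for r in (60,100,140,170,222):
    row=((h<35)&(v>100)); print(r,[int(x) for x in np.nonzero(np.diff(w['pixels'][r,270:400].sum(1).astype(int))**2>900)[0]+270])
```

```text
296 359 167 237
rim L,R [ 0.52378685 -0.07489079  0.282     ] [ 0.52404501 -0.12237731  0.282     ] low [ 0.4970967 -0.1020918  0.282    ]
board [507.4 139.5 259.3  94.7   4.2]
bearer [ 542.6 -328.5  153.2  105.2    2.9]
60 [272, 273, 274, 275, 276, 290, 334, 335, 371, 372, 373, 374, 375]
100 [271, 273, 274, 276, 277, 290, 291, 328, 329, 330, 364, 366, 369, 370, 371, 372, 374, 375]
140 [274, 275, 276, 277, 278, 291, 346, 347, 348, 349, 362, 363, 364, 366, 367, 368, 369, 370]
170 [275, 277, 278, 279, 290, 292, 309, 310, 311, 340, 341, 342, 345, 346, 347, 348, 362, 364, 365, 366, 367, 368]
222 [274, 275, 292, 298, 299, 303, 349, 350, 351, 352, 354, 355, 357, 358]
```

{"method": "carry_out", "body": {
  "commands": [
    [1,0.02,0.002,0.0084,0.5,0,0],
    [1,0.02,0,0,0,0,0],
    [1,0.02,0,0,0,0,0],
    [1,0.02,0,0,0,0,0],
    [1,0.016,0,0,0,0,0],
    [1,0.01,0,0,0,0,0],
    [1,0,0,0,0,0,0],
    [-0.2,0,0,0,0,0,0],
    [-0.2,0,0,0,0,0,0],
    [-0.2,0,0,0,0,0,0],
    [-0.2,0,0,0,0,0,0],
    [-0.2,0,0,0,0,0,0],
    [-0.2,0,0,0,0,0,0]
  ],
  "force": 30
}}

```text
time_s: 3.7
position: [0.5223, -0.103, 0.2463]
tool_rot: [1.634, 1.569, 0.056]
wrist_force: [-0.0, 2.6, 6.7]
opening: 0.0492
```

{"method": "carry_out", "body": {
  "commands": [
    [-0.2,-0.01,0,0,0,0,0],
    [-0.2,-0.03,0,0,0,0,0],
    [-0.2,-0.04,0,0,0,0,0]
  ]
}}

```text
time_s: 4.0
position: [0.5205, -0.1034, 0.3254]
tool_rot: [-1.611, 1.567, 3.094]
wrist_force: [1.3, 0.1, -1.2]
opening: 0.0494
```

Run:
```python
from h import *
go(.582,.1475,.031,-90)
```

```text
t 4.0 pos [ 520.5 -103.4  325.4] jaw -90.5 open 49.4 tilt [-0.004  0.   ]
 shift tool(mm) [ 294.2   60.5 -251.4] turn about x(deg) -0.5
```

{"method": "carry_out", "body": {
  "commands": [
    [-0.2,0,0.005,-0.02,-0.5,0,0],
    [-0.2,0,0.01,-0.04,0,0,0],
    [-0.2,0,0.01,-0.04,0,0,0],
    [-0.2,0.01,0.01,-0.04,0,0,0],
    [-0.2,0.03,0.01,-0.04,0,0,0],
    [-0.2,0.04,0.01,-0.04,0,0,0],
    [-0.2,0.04,0.005,-0.031,0,0,0],
    [-0.2,0.04,0,0,0,0,0],
    [-0.2,0.04,0,0,0,0,0],
    [-0.2,0.03,0,0,0,0,0],
    [-0.2,0.02,0,0,0,0,0],
    [-0.2,0,0,0,0,0,0],
    [-0.2,0,0,0,0,0,0]
  ]
}}

```text
time_s: 5.3
position: [0.5804, 0.1411, 0.0822]
tool_rot: [-0.384, 1.57, -1.954]
wrist_force: [0.4, 0.5, -0.2]
opening: 0.0494
```

Run:
```python
from h import *
go(.582,.1475,.032,-90)
```

```text
t 5.3 pos [580.4 141.1  82.2] jaw -90.0 open 49.4 tilt [-0. -0.]
 shift tool(mm) [50.2  1.6 -6.4] turn about x(deg) 0.0
```

{"method": "carry_out", "body": {
  "commands": [
    [-0.2,0.02,0,-0.004,0,0,0],
    [-0.2,0.015,0,0,0,0,0],
    [-0.2,0.008,0,0,0,0,0],
    [-0.2,0.003,0,0,0,0,0],
    [-0.2,0.002,0,0,0,0,0],
    [-0.2,0.001,0,0,0,0,0],
    [-0.2,0,0,0,0,0,0],
    [-0.2,0,0,0,0,0,0]
  ]
}}

```text
time_s: 6.1
position: [0.5803, 0.1451, 0.0331]
tool_rot: [1.852, 1.57, 0.282]
wrist_force: [-0.0, -0.1, -1.4]
opening: 0.0497
```

{"method": "carry_out", "body": {
  "commands": [
    [-0.2,0.001,0,0,0,0,0],
    [-0.2,0.0005,0,0,0,0,0],
    [-0.2,0,0,0,0,0,0],
    [-0.2,0,0,0,0,0,0]
  ]
}}

```text
time_s: 6.5
position: [0.5804, 0.1452, 0.0324]
tool_rot: [1.702, 1.57, 0.132]
wrist_force: [-2.7, -1.2, 11.0]
opening: 0.0492
```

{"method": "carry_out", "body": {
  "commands": [
    [0.3,0,0,0,0,0,0],
    [1,0,0,0,0,0,0],
    [1,0,0,0,0,0,0],
    [1,0,0,0,0,0,0],
    [1,-0.02,0,0,0,0,0],
    [1,-0.04,0,0,0,0,0],
    [1,-0.05,0,0,0,0,0],
    [1,-0.05,0,0,0,0,0],
    [1,-0.05,0,0.02,0,0,0],
    [1,-0.05,0,0.04,0,0,0],
    [1,-0.04,0,0.04,0,0,0],
    [1,0,0,0.04,0,0,0],
    [1,0,0,0.04,0,0,0],
    [1,0,0,0.04,0,0,0],
    [1,0,0,0.0225,0,0,0],
    [1,0,0,0,0,0,0],
    [1,0,0,0,0,0,0],
    [1,0,0,0,0,0,0]
  ]
}}

```text
time_s: 8.3
position: [0.5803, -0.0811, 0.3119]
tool_rot: [-2.831, 1.57, 1.884]
wrist_force: [-0.8, -0.1, -0.2]
opening: 0.0853
```

Run:
```python
from h import *
go(.588,-.0975,.205,-90)
w=cam('wrist','w2.png');
```

```text
t 8.3 pos [580.3 -81.1 311.9] jaw -89.9 open 85.3 tilt [-0.     0.001]
 shift tool(mm) [106.9   7.7  16.5] turn about x(deg) 0.1
```

View pics/w2.png

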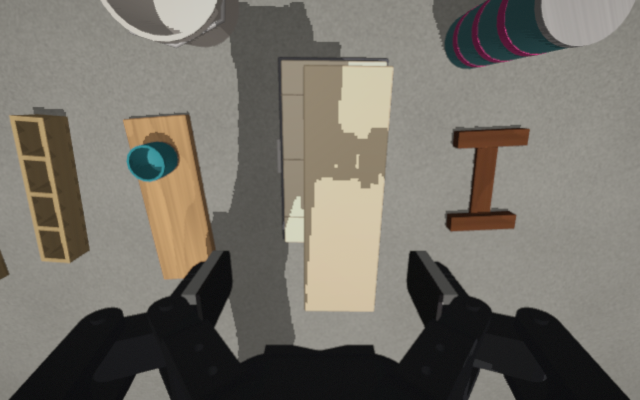

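```bash
cat >> h.py <<'E'
def quad(c,pts,z):
    P=np.array([onz(c,u,v,z)[:2] for u,v in pts])*1e3  # far-left, far-right, near-right, near-left
    f=(P[0]+P[1])/2; n=(P[2]+P[3])/2; d=f-n
    print('centre',np.round(P.mean(0),1),'len',np.round(np.hypot(*d),1),'wid',np.round([np.hypot(*(P[0]-P[1])),np.hypot(*(P[2]-P[3]))],1),'yaw',np.round(np.degrees(np.arctan2(d[1],d[0])),1))
E
python3 - <<'E'
from h import *
w=cam('wrist')
quad(w,[(303.5,66.5),(393,66.5),(374.5,311),(306,311)],.232)
E
```

```text
centre [580.8 -99.7] len 198.2 wid [60.9 60.1] yaw -0.2
```

{"method": "carry_out", "body": {
  "commands": [
    [1,0.01,0,0.009,0.3,0,0],
    [1,0.02,0,0.009,0,0,0],
    [1,0.03,0,0,0,0,0],
    [1,0.025,0,0,0,0,0],
    [1,0.015,0,0,0,0,0],
    [1,0.007,0,0,0,0,0],
    [1,0,0,0,0,0,0],
    [0.3,0,0,0,0,0,0],
    [0.3,0,0,0,0,0,0],
    [0.1,0,0,0,0,0,0],
    [0.1,0,0,0,0,0,0],
    [0.1,0,0,0,0,0,0],
    [0.1,0,0,0,0,0,0]
  ],
  "force": 60
}}

```text
time_s: 9.7
position: [0.581, -0.1006, 0.2063]
tool_rot: [1.468, 1.568, -0.108]
wrist_force: [-0.3, 0.4, 6.4]
opening: 0.0607
```

Run:
```python
from h import *
go(.5425,-.329,.3,-87.4)
c=cam('top'); top_all(c)
```

```text
t 9.7 pos [ 581.  -100.6  206.3] jaw -90.3 open 60.7 tilt [ 0.002 -0.   ]
 shift tool(mm) [-93.7 -37.2 228.6] turn about x(deg) -2.9
caddy [529.  317.5 219.   47.2  -4.2]
board [507.  144.1 261.   91.4   4. ]
bearer [ 543.3 -327.9  150.3  100.9    2.7]
hearth [ 5.896e+02 -8.330e+01  2.786e+02  1.143e+02  5.000e-01]
shelftop [503.7 -96.5 106.   55.6 -27.7]Traceback (most recent call last):
  File "<stdin>", line 3, in <module>
  File "h.py", line 35, in top_all
    cup=(s>80)&(h>80)&(h<115); print('cup',rect(c,box(c,cup,345,400,170,262),.282))
                                           ~~~~^^^^^^^^^^^^^^^^^^^^^^^^^^^^^^^^^^^
  File "h.py", line 19, in rect
    cs,_=cv2.findContours(mask.astype(np.uint8),0,2); k=max(cs,key=cv2.contourArea)
                                                        ~~~^^^^^^^^^^^^^^^^^^^^^^^^
ValueError: max() iterable argument is empty
```

{"method": "carry_out", "body": {
  "commands": [
    [0.1,-0.002,0,0,0,0,0],
    [0.1,-0.004,0,0,0,0,0],
    [0.1,-0.01,0,0,0,0,0],
    [0.1,-0.015,0,0,0,0,0],
    [0.1,-0.02,0,0,-0.5,0,0],
    [0.1,-0.02,0,0,-1,0,0],
    [0.1,-0.01,0,0,-1.4,0,0],
    [0.1,0,-0.003,0.016,0,0,0],
    [0.1,0,-0.005,0.025,0,0,0],
    [0.1,0,-0.007,0.03,0,0,0],
    [0.1,0,-0.007,0.03,0,0,0],
    [0.1,0,-0.007,0.03,0,0,0],
    [0.1,0,-0.007,0.03,0,0,0],
    [0.1,0,-0.006,0.03,0,0,0],
    [0.1,0.01,-0.004,0.02,0,0,0],
    [0.1,0.02,-0.002,0.01,0,0,0],
    [0.1,0.03,0,0.005,0,0,0],
    [0.1,0.03,0,0,0,0,0],
    [0.1,0.03,0,0,0,0,0],
    [0.1,0.02,0,0,0,0,0]
  ]
}}

```text
time_s: 11.75
position: [0.5407, -0.3289, 0.143]
tool_rot: [-1.965, 1.567, 2.793]
wrist_force: [0.3, 0.5, -4.2]
opening: 0.061
```

{"method": "carry_out", "body": {
  "commands": [
    [0.1,0.01,0,0,0,0,0],
    [0.1,0,0,0,0,0,0],
    [0.1,0,0,0,0,0,0]
  ]
}}

```text
time_s: 12.05
position: [0.5428, -0.329, 0.1365]
tool_rot: [0.623, 1.57, -0.903]
wrist_force: [0.5, 0.1, -3.6]
opening: 0.0605
```

Run:
```python
from h import *
go(.543,-.3285,.012,-87.4)
w=cam('wrist','w3.png')
```

```text
t 12.05 pos [ 542.8 -329.   136.5] jaw -87.4 open 60.5 tilt [ 0. -0.]
 shift tool(mm) [124.5   0.2  -0.6] turn about x(deg) 0.0
```

View pics/w3.png

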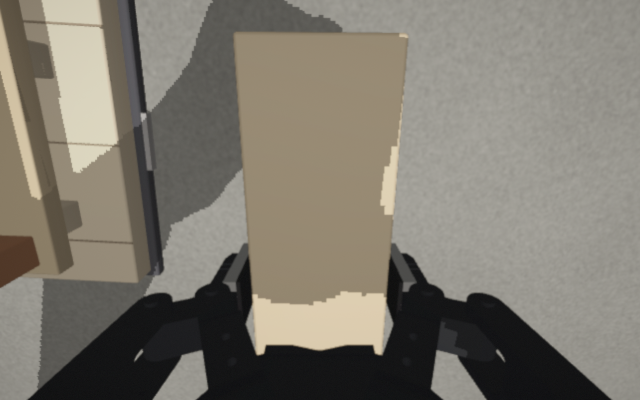

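Run:
```python
from h import *
w=cam('wrist'); o=observe(); M=R.from_euler('xyz',o['tool_rot']).as_matrix()
for p in [(235,33),(407,35),(249,240),(390,240)]: print(np.round(M.T@(onz(w,*p,o['position'][2]+.0265)-o['position'])*1e3,1))
c=cam('top'); a=c['pixels'][160:290,340:500,::-1]; s=cam('scene')['pixels'][200:400,100:300,::-1]
cv2.imwrite('pics/c2.png',np.hstack([cv2.resize(a,(480,390),interpolation=2),cv2.resize(s,(390,390))[:, :300]]))
```

```text
[-26.4  99.3 -29.3]
[-26.3  98.7  29.9]
[-26.5  21.2 -29.9]
[-26.4  21.2  29.5]
```

View pics/c2.png

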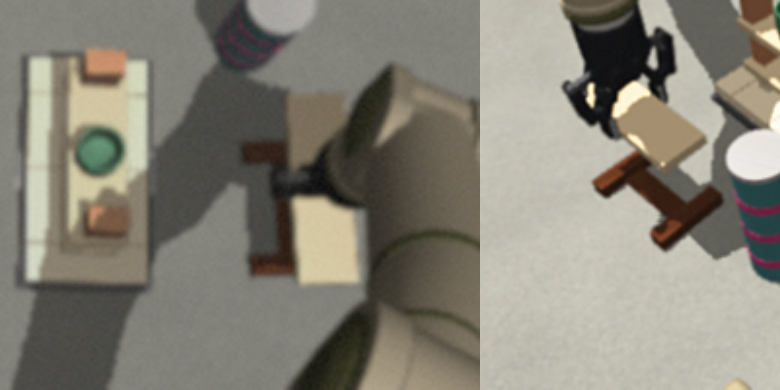

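{"method": "carry_out", "body": {
  "commands": [
    [0.1,0.01,0,0,0,0,0],
    [0.1,0.02,0,0,0,0,0],
    [0.1,0.03,0,0,0,0,0],
    [0.1,0.03,0,0,0,0,0],
    [0.1,0.02,0,0,0,0,0],
    [0.1,0.008,0,0,0,0,0],
    [0.1,0.004,0,0,0,0,0],
    [0.1,0.001,0,0,0,0,0],
    [0.1,0.001,0,0,0,0,0],
    [0.1,0,0,0,0,0,0],
    [0.1,0,0,0,0,0,0]
  ]
}}

```text
time_s: 13.35
position: [0.543, -0.3287, 0.0128]
tool_rot: [0.978, 1.57, -0.547]
wrist_force: [-0.2, -0.6, -4.5]
opening: 0.0608
```

{"method": "carry_out", "body": {
  "commands": [
    [0.1,0.001,0,0,0,0,0],
    [0.1,0.0005,0,0,0,0,0],
    [0.1,0,0,0,0,0,0]
  ]
}}

```text
time_s: 13.65
position: [0.5427, -0.3286, 0.0106]
tool_rot: [0.546, 1.571, -0.979]
wrist_force: [-0.2, -0.7, -3.1]
opening: 0.0609
```

{"method": "carry_out", "body": {
  "commands": [
    [0.1,0.0005,0,0,0,0,0],
    [0.1,0.0005,0,0,0,0,0],
    [0.1,0,0,0,0,0,0]
  ]
}}

```text
time_s: 13.95
position: [0.5427, -0.3285, 0.0104]
tool_rot: [0.74, 1.57, -0.785]
wrist_force: [-3.0, 1.6, 7.4]
opening: 0.0606
```

{"method": "carry_out", "body": {
  "commands": [
    [0.3,0,0,0,0,0,0],
    [0.6,0,0,0,0,0,0],
    [1,0,0,0,0,0,0],
    [1,0,0,0,0,0,0],
    [1,-0.01,0,0,0,0,0],
    [1,-0.03,0,0,0,0,0],
    [1,-0.05,0,0,0,0,0],
    [1,-0.05,0,0,0,0,0],
    [1,-0.05,0,0,0,0,0],
    [1,-0.05,0,0,0,0,0],
    [1,-0.03,0,0,0,0,0],
    [1,0,0,0,0,0,0],
    [1,0,0,0,0,0,0]
  ]
}}

```text
time_s: 15.25
position: [0.5425, -0.3285, 0.2807]
tool_rot: [1.011, 1.569, -0.514]
wrist_force: [-0.6, 0.2, -0.9]
opening: 0.0853
```

Run:
```python
from h import *
go(.581,-.0997,.29,-90)
w=cam('wrist','w4.png'); print(proj(w,(.543,-.3285,.036)))
```

```text
t 15.25 pos [ 542.5 -328.5  280.7] jaw -87.4 open 85.3 tilt [ 0.001 -0.001]
 shift tool(mm) [  -9.5   48.9 -226.7] turn about x(deg) 2.6
[319.15008626 163.21525227]
```

View pics/w4.png

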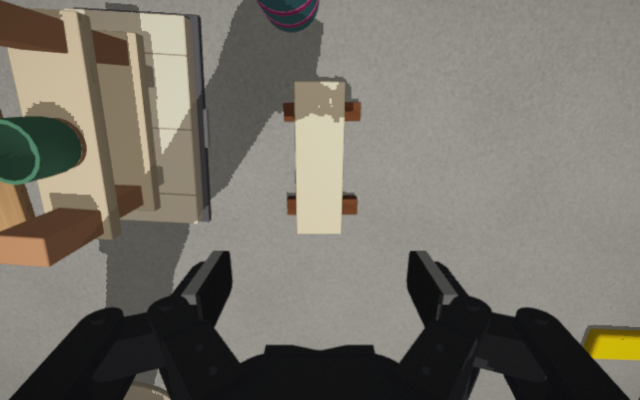

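Shelf 1 lies on the bearers (corners 295,82 – 341,234); no blue cup visible so far on the lowest shelf.

Run:
```python
from h import *
w=cam('wrist')
I=cv2.cvtColor(w['pixels'],cv2.COLOR_RGB2HSV).astype(int);h,s,v=[I[...,i] for i in range(3)]
quad(w,[(295,82),(345,82),(341,234),(297,234)],.036)
m=box(w,(s>110)&(h<20),275,370,90,225); print('bearer',rect(w,m,.02),[rect(w,box(w,m,275,370,*r),.02) for r in ((90,140),(180,225))])
ys,xs=np.nonzero(m)
for a,b in ((90,140),(180,225)):
    k=(ys>=a)&(ys<b); yy=int(np.median(ys[k])); r=xs[ys==yy]; print(yy,r.min(),r.max(),onz(w,r.min(),yy,.02)[:2],onz(w,r.max()+1,yy,.02)[:2])
```

```text
centre [ 541.6 -328.4] len 198.7 wid [59.9 61.4] yaw 2.3
bearer [ 609.4 -367.9   21.    19.6    2.7] [array([ 609.4, -367.9,   21. ,   19.6,    2.7]), array([ 482.2, -374.1,   25.3,   19.9,    2.6])]
111 285 360 [ 0.60491633 -0.28127169] [ 0.60941068 -0.37858961]
205 288 356 [ 0.47753639 -0.28706561] [ 0.48200828 -0.38414474]
```

{"method": "carry_out", "body": {
  "commands": [
    [1,-0.03,0.007,-0.03,0,0,0],
    [1,-0.02,0.007,-0.033,0,0,0],
    [1,0,0.007,-0.033,0,0,0],
    [1,0,0.007,-0.033,0,0,0],
    [1,0,0.007,-0.033,0,0,0],
    [1,0,0.007,-0.033,0,0,0],
    [1,0,0.007,-0.032,0,0,0],
    [1,0,0,0,2.6,0,0],
    [1,0,0,0,0,0,0],
    [1,0,0,0,0,0,0]
  ]
}}

```text
time_s: 16.35
position: [0.5807, -0.1001, 0.3284]
tool_rot: [-1.447, 1.569, -3.017]
wrist_force: [0.4, -0.6, -0.1]
opening: 0.0853
```

Run:
```python
from h import *
w=cam('wrist','w5.png'); I=cv2.cvtColor(w['pixels'],cv2.COLOR_RGB2HSV).astype(int);h,s,v=[I[...,i] for i in range(3)]
m=box(w,(s>60)&(h>50)&(h<92),240,420,60,300); ys,xs=np.nonzero(m); print(xs.min(),xs.max(),ys.min(),ys.max())
# rim = lower part: widest row
r=[(y,xs[ys==y].min(),xs[ys==y].max()) for y in range(ys.min(),ys.max()+1) if (ys==y).any()]
y,a,b=max(r,key=lambda t:t[2]-t[1]); P,Q=onz(w,a,y,.202),onz(w,b+1,y,.202); print(y,a,b,P,Q,(P+Q)/2,'low',onz(w,(a+b)/2,ys.max()+1,.202))
p=(P+Q)/2; go(.581,p[1],.165,-90)
```

```text
289 339 163 218
193 289 339 [ 0.57590996 -0.07175626  0.202     ] [ 0.57595843 -0.11920794  0.202     ] [ 0.5759342 -0.0954821  0.202    ] low [ 0.54993129 -0.09491621  0.202     ]
t 16.4 pos [ 580.8 -100.4  328.7] jaw -90.0 open 85.6 tilt [-0.002 -0.   ]
 shift tool(mm) [163.7   0.5  -4.9] turn about x(deg) 0.0
```

View pics/w5.png

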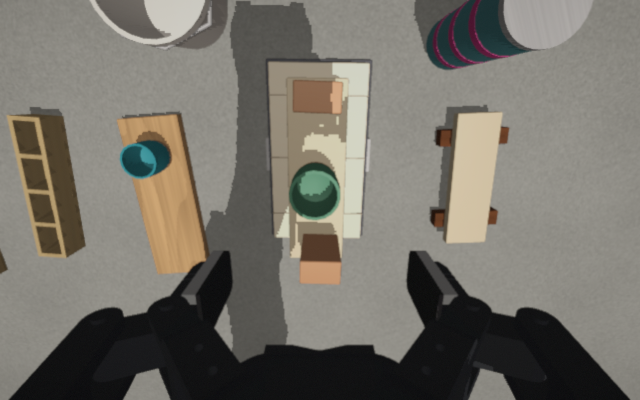

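{"method": "carry_out", "body": {
  "commands": [
    [1,0.02,-0.006,-0.005,0,0,0],
    [1,0.03,0,0,0,0,0],
    [1,0.03,0,0,0,0,0],
    [1,0.03,0,0,0,0,0],
    [1,0.025,0,0,0,0,0],
    [1,0.018,0,0,0,0,0],
    [1,0.009,0,0,0,0,0],
    [1,0,0,0,0,0,0],
    [-0.2,0,0,0,0,0,0],
    [-0.2,0,0,0,0,0,0],
    [-0.2,0,0,0,0,0,0],
    [-0.2,0,0,0,0,0,0],
    [-0.2,0,0,0,0,0,0],
    [-0.2,0,0,0,0,0,0]
  ],
  "force": 30
}}

```text
time_s: 17.8
position: [0.5757, -0.0948, 0.1687]
tool_rot: [1.323, 1.569, -0.247]
wrist_force: [-0.8, 0.0, 6.3]
opening: 0.0493
```

{"method": "carry_out", "body": {
  "commands": [
    [-0.2,-0.005,0,0,0,0,0],
    [-0.2,-0.02,0,0,0,0,0],
    [-0.2,-0.03,0,0,0,0,0],
    [-0.2,-0.04,0,0,0,0,0],
    [-0.2,-0.01,0,0,0,0,0],
    [-0.2,0,0,0,0,0,0]
  ]
}}

```text
time_s: 18.4
position: [0.5759, -0.0945, 0.2744]
tool_rot: [1.475, 1.567, -0.095]
wrist_force: [-0.1, -0.1, -2.0]
opening: 0.0492
```

Run:
```python
from h import *
go(.510,.142,.034,-90)
```

```text
t 18.4 pos [575.9 -94.5 274.4] jaw -90.0 open 49.2 tilt [ 0.004 -0.   ]
 shift tool(mm) [ 240.1  -66.6 -236.6] turn about x(deg) 0.0
```

{"method": "carry_out", "body": {
  "commands": [
    [-0.2,0,-0.006,-0.02,0,0,0],
    [-0.2,0,-0.01,-0.034,0,0,0],
    [-0.2,0,-0.01,-0.034,0,0,0],
    [-0.2,0,-0.01,-0.034,0,0,0],
    [-0.2,0.01,-0.01,-0.034,0,0,0],
    [-0.2,0.02,-0.01,-0.034,0,0,0],
    [-0.2,0.03,-0.0106,-0.0266,0,0,0],
    [-0.2,0.03,0,-0.02,0,0,0],
    [-0.2,0.03,0,0,0,0,0],
    [-0.2,0.03,0,0,0,0,0],
    [-0.2,0.03,0,0,0,0,0],
    [-0.2,0.025,0,0,0,0,0],
    [-0.2,0.02,0,0,0,0,0],
    [-0.2,0.008,0,0,0,0,0],
    [-0.2,0.003,0,0,0,0,0],
    [-0.2,0,0,0,0,0,0],
    [-0.2,0,0,0,0,0,0]
  ]
}}

```text
time_s: 20.1
position: [0.5087, 0.1421, 0.0372]
tool_rot: [1.945, 1.57, 0.375]
wrist_force: [0.2, -0.3, -1.3]
opening: 0.0494
```

{"method": "carry_out", "body": {
  "commands": [
    [-0.2,0.001,0,0,0,0,0],
    [-0.2,0.001,0,0,0,0,0],
    [-0.2,0,0,0,0,0,0],
    [-0.2,0,0,0,0,0,0]
  ]
}}

```text
time_s: 20.5
position: [0.5085, 0.1421, 0.0347]
tool_rot: [1.914, 1.57, 0.343]
wrist_force: [-0.3, -0.1, 1.1]
opening: 0.049
```

{"method": "carry_out", "body": {
  "commands": [
    [-0.2,0.0006,0,0,0,0,0],
    [-0.2,0,0,0,0,0,0],
    [-0.2,0,0,0,0,0,0]
  ]
}}

```text
time_s: 20.8
position: [0.5085, 0.1421, 0.0347]
tool_rot: [1.647, 1.57, 0.077]
wrist_force: [-2.2, -0.7, 9.7]
opening: 0.0492
```

{"method": "carry_out", "body": {
  "commands": [
    [0.3,0,0,0,0,0,0],
    [1,0,0,0,0,0,0],
    [1,0,0,0,0,0,0],
    [1,-0.01,0,0,0,0,0],
    [1,-0.03,0,0,0,0,0],
    [1,-0.03,0,0,0,0,0],
    [1,-0.03,0,0,-8,0,0],
    [1,-0.03,0,0,-8,0,0],
    [1,-0.03,0,0,-8,0,0],
    [1,-0.03,0,0,-8,0,0],
    [1,-0.03,0,0,-8,0,0],
    [1,-0.03,0,0,-8,0,0],
    [1,-0.02,0,0,-8,0,0],
    [1,0,0,0,-8,0,0],
    [1,0,0,0,-8,0,0],
    [1,0,0,0,-8,0,0],
    [1,0,0,0,-8,0,0],
    [1,0,0,0,-2,0,0],
    [1,0,0,0,0,0,0],
    [1,0,0,0,0,0,0]
  ]
}}

```text
time_s: 22.8
position: [0.5083, 0.1419, 0.3043]
tool_rot: [-1.086, 1.57, -1.087]
wrist_force: [0.1, -0.0, -0.6]
opening: 0.0856
```

Run:
```python
from h import *
go(.5,-.0985,.28,0); print(np.round(observe()['q'],2))
c=cam('top','t2.png'); 
I=cv2.cvtColor(c['pixels'],cv2.COLOR_RGB2HSV).astype(int);h,s,v=[I[...,i] for i in range(3)]
print('caddy',rect(c,box(c,(s>70)&(h<28),225,270,180,280),.042))
a=c['pixels'][160:290,200:480,::-1]; cv2.imwrite('pics/c3.png',cv2.resize(a,None,fx=2.8,fy=2.8,interpolation=2))
```

```text
t 22.8 pos [508.3 141.9 304.3] jaw -0.1 open 85.6 tilt [ 0. -0.]
 shift tool(mm) [  24.3 -240.4   -8. ] turn about x(deg) -0.1
[ 0.1   0.34 -0.63  1.93  0.24  0.95 -0.65]
caddy [528.9 317.3 219.3  47.6  -4.2]
```

View pics/c3.png

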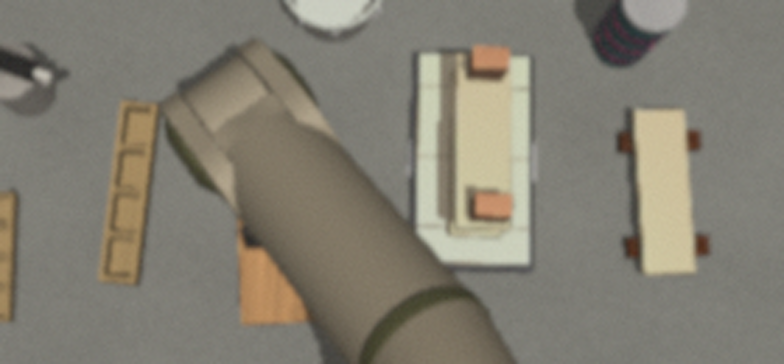

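Run:
```python
from h import *
c=cam('top'); I=cv2.cvtColor(c['pixels'],cv2.COLOR_RGB2HSV).astype(int);h,s,v=[I[...,i] for i in range(3)]
m=(s>95)&(h<16)&(v>120)
for b in ((355,398,170,195),(355,398,220,245)):
    mm=box(c,m,*b); ys,xs=np.nonzero(mm); print(b,len(xs),xs.min(),xs.max(),ys.min(),ys.max()); print(rect(c,mm,.216))
```

```text
(355, 398, 170, 195) 101 368 381 177 184
[660.1 -95.4  40.   21.9 -88.8]
(355, 398, 220, 245) 107 369 381 229 237
[499.  -96.5  36.2  24.  -88.9]
```

{"method": "carry_out", "body": {
  "commands": [
    [1,0,-0.02,-0.003,0,0,0],
    [1,0,-0.034,-0.003,0,0,0],
    [1,0,-0.034,-0.003,0,0,0],
    [1,0,-0.034,0,0,0,0],
    [1,0,-0.034,0,0,0,0],
    [1,0,-0.034,0,0,0,0],
    [1,0,-0.029,0,0,0,0],
    [1,0,-0.02,0,0,0,0],
    [1,0,0,0,0,0,0],
    [1,0,0,0,0,0,0],
    [1,0,0,0,0,0,0]
  ],
  "force": 40
}}

```text
time_s: 24.0
position: [0.4996, -0.0957, 0.3041]
tool_rot: [1.112, 1.57, 1.114]
wrist_force: [0.0, 0.1, -0.1]
opening: 0.0855
```

Run:
```python
from h import *
go(.4995,-.097,.188,0)
w=cam('wrist','w6.png')
for P in [(.4995,-.097,.216),(.66,-.096,.216)]: print(proj(w,P))
I=cv2.cvtColor(w['pixels'],cv2.COLOR_RGB2HSV).astype(int);h,s,v=[I[...,i] for i in range(3)]
m=(s>95)&(h<16)&(v>130)
n,l,st,ce=cv2.connectedComponentsWithStats(m.astype(np.uint8))
for i in range(1,n):
    if st[i][4]>200: print(st[i],rect(w,l==i,.216))
```

```text
t 24.0 pos [499.6 -95.7 304.1] jaw 0.1 open 85.5 tilt [0. 0.]
 shift tool(mm) [ 1.161e+02 -1.300e+00 -1.000e-01] turn about x(deg) 0.1
[318.4386799  203.07112292]
[517.45954575 202.26465252]
[ 497  180   41   47 1319] [660.1 -97.   39.   24.6  87. ]
[ 304  184   31   45 1284] [ 499.7 -100.1   37.8   23.7   88.6]
```

View pics/w6.png

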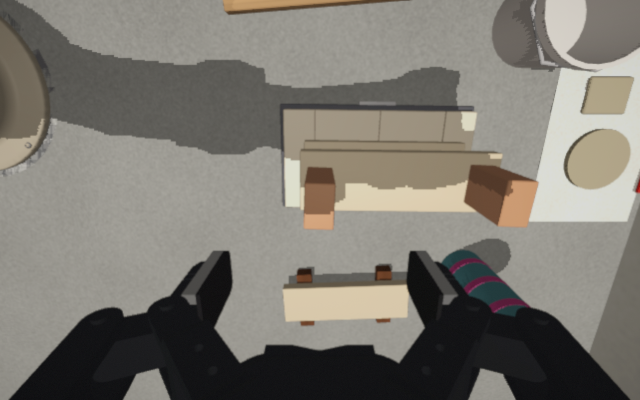

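{"method": "carry_out", "body": {
  "commands": [
    [1,0.02,-0.002,0,0,0,0],
    [1,0.03,0,0,0,0,0],
    [0.6,0.03,0,0,0,0,0],
    [0.4,0.02,0,0,0,0,0],
    [0.2,0.01,0,0,0,0,0],
    [0.2,0.004,0,0,0,0,0],
    [0.2,0,0,0,0,0,0],
    [-0.8,0,0,0,0,0,0],
    [-0.8,0,0,0,0,0,0],
    [-0.8,0,0,0,0,0,0],
    [-0.8,0,0,0,0,0,0],
    [-0.8,0,0,0,0,0,0],
    [-0.8,0,0,0,0,0,0]
  ],
  "force": 40
}}

```text
time_s: 25.35
position: [0.5001, -0.099, 0.1909]
tool_rot: [-0.282, 1.569, -0.282]
wrist_force: [-1.3, 0.6, 6.9]
opening: 0.0245
```

{"method": "carry_out", "body": {
  "commands": [
    [-0.8,-0.005,0,0,0,0,0],
    [-0.8,-0.02,0,0,0,0,0],
    [-0.8,-0.03,0,0,0,0,0],
    [-0.8,-0.03,0,0,6.2,0,0],
    [-0.8,-0.01,0,0,8,0,0],
    [-0.8,0,0,0,8,0,0],
    [-0.8,0,0,0,8,0,0],
    [-0.8,0,0,0,8,0,0],
    [-0.8,0,0,0,8,0,0],
    [-0.8,0,0,0,8,0,0],
    [-0.8,0,0,0,8,0,0],
    [-0.8,0,0,0,8,0,0],
    [-0.8,0,0,0,8,0,0],
    [-0.8,0,0,0,8,0,0],
    [-0.8,0,0,0,8,0,0],
    [-0.8,0,0,0,0,0,0],
    [-0.8,0,0,0,0,0,0]
  ]
}}

```text
time_s: 27.05
position: [0.4995, -0.0988, 0.2851]
tool_rot: [1.358, 1.571, -0.281]
wrist_force: [0.1, 0.4, -1.1]
opening: 0.024
```

Run:
```python
from h import *
go(.6083,.3116,.15,-94.2); print(observe()['wrist_force'])
```

```text
t 27.05 pos [499.5 -98.8 285.1] jaw -93.9 open 24.0 tilt [ 0. -0.]
 shift tool(mm) [ 135.1   80.5 -416.9] turn about x(deg) 0.3
[ 0.06823905  0.39223864 -1.11552901]
```

{"method": "carry_out", "body": {
  "commands": [
    [-0.8,0,0.004,-0.02,0.3,0,0],
    [-0.8,0,0.0065,-0.034,0,0,0],
    [-0.8,0,0.0065,-0.034,0,0,0],
    [-0.8,0,0.0065,-0.034,0,0,0],
    [-0.8,0,0.0065,-0.034,0,0,0],
    [-0.8,0,0.0065,-0.034,0,0,0],
    [-0.8,0,0.0065,-0.034,0,0,0],
    [-0.8,0,0.0065,-0.034,0,0,0],
    [-0.8,0,0.0065,-0.034,0,0,0],
    [-0.8,0,0.0065,-0.034,0,0,0],
    [-0.8,0,0.0065,-0.034,0,0,0],
    [-0.8,0,0.0065,-0.034,0,0,0],
    [-0.8,0.02,0.005,-0.023,0,0,0],
    [-0.8,0.03,0,0,0,0,0],
    [-0.8,0.03,0,0,0,0,0],
    [-0.8,0.03,0,0,0,0,0],
    [-0.8,0.025,0,0,0,0,0],
    [-0.8,0,0,0,0,0,0],
    [-0.8,0,0,0,0,0,0]
  ]
}}

```text
time_s: 28.95
position: [0.6123, 0.3105, 0.1501]
tool_rot: [-1.5, 1.57, 3.136]
wrist_force: [-0.2, -0.3, -1.0]
opening: 0.0242
```

Run:
```python
from h import *
go(.6083,.3116,.049,-94.2)
w=cam('wrist','w7.png')
for d in (-109,109):
  for e in (-22,22):
    a=np.radians(-4.2); print(np.round(proj(w,(.529+(d*np.cos(a)-e*np.sin(a))/1e3,.3174+(d*np.sin(a)+e*np.cos(a))/1e3,.042)),1))
```

```text
t 28.95 pos [612.3 310.5 150.1] jaw -94.4 open 24.2 tilt [-0.001  0.   ]
 shift tool(mm) [101.1  -4.   -0.8] turn about x(deg) -0.2
[340.  367.5]
[298.5 367.6]
[344.7 165.2]
[292.5 165.3]
```

View pics/w7.png

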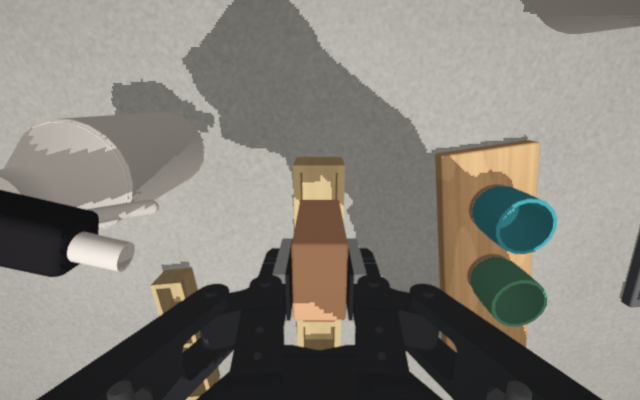

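{"method": "carry_out", "body": {
  "commands": [
    [-0.8,0.02,-0.004,-0.0008,-0.2,0,0],
    [-0.8,0.03,0,0,0,0,0],
    [-0.8,0.012,0,0,0,0,0],
    [-0.8,0.006,0,0,0,0,0],
    [-0.8,0.006,0,0,0,0,0],
    [-0.8,0,0,0,0,0,0],
    [-0.8,0,0,0,0,0,0]
  ]
}}

```text
time_s: 29.7
position: [0.6088, 0.3119, 0.0768]
tool_rot: [2.174, 1.57, 0.529]
wrist_force: [0.0, -0.9, -1.2]
opening: 0.0244
```

Entered freely.

{"method": "carry_out", "body": {
  "commands": [
    [-0.8,0.008,0,0,0,0,0],
    [-0.8,0.008,0,0,0,0,0],
    [-0.8,0.007,0,0,0,0,0],
    [-0.8,0.004,0,0,0,0,0],
    [-0.8,0.001,0,0,0,0,0],
    [-0.8,0,0,0,0,0,0],
    [-0.8,0,0,0,0,0,0]
  ]
}}

```text
time_s: 30.4
position: [0.6084, 0.3118, 0.048]
tool_rot: [2.348, 1.57, 0.703]
wrist_force: [-1.0, 0.5, -2.0]
opening: 0.024
```

{"method": "carry_out", "body": {
  "commands": [
    [-0.8,0.001,0,0,0,0,0],
    [-0.8,0.0005,0,0,0,0,0],
    [-0.8,0,0,0,0,0,0]
  ]
}}

```text
time_s: 30.7
position: [0.6085, 0.3118, 0.047]
tool_rot: [2.085, 1.57, 0.44]
wrist_force: [-1.3, 0.0, 3.7]
opening: 0.0241
```

{"method": "carry_out", "body": {
  "commands": [
    [0,0,0,0,0,0,0],
    [0.4,0,0,0,0,0,0],
    [0.4,0,0,0,0,0,0],
    [0.4,-0.01,0,0,0,0,0],
    [0.4,-0.03,0,0,0,0,0],
    [0.4,-0.03,0,0,0,0,0],
    [0.4,-0.03,0,0,-6.2,0,0],
    [0.4,-0.03,0,0,-8,0,0],
    [0.4,-0.03,0,0,-8,0,0],
    [0.4,-0.03,0,0,-8,0,0],
    [0.4,-0.03,0,0,-8,0,0],
    [0.4,-0.02,0,0,-8,0,0],
    [0.4,0,0,0,-8,0,0],
    [0.4,0,0,0,-8,0,0],
    [0.4,0,0,0,-8,0,0],
    [0.4,0,0,0,-8,0,0],
    [0.4,0,0,0,-8,0,0],
    [0.4,0,0,0,-8,0,0],
    [0.4,0,0,0,0,0,0]
  ]
}}

```text
time_s: 32.6
position: [0.6083, 0.3113, 0.2868]
tool_rot: [-2.417, 1.571, -2.416]
wrist_force: [0.5, -0.6, -0.7]
opening: 0.0603
```

{"method": "carry_out", "body": {
  "commands": [
    [0.4,0,-0.02,0.002,0,0,0],
    [0.4,0,-0.034,0.0042,0,0,0],
    [0.4,0,-0.034,0.0042,0,0,0],
    [0.4,0,-0.034,0.0042,0,0,0],
    [0.4,0,-0.034,0.0042,0,0,0],
    [0.4,0,-0.034,0.0042,0,0,0],
    [0.4,0,-0.034,0.0042,0,0,0],
    [0.4,0,-0.034,0.0042,0,0,0],
    [0.4,0,-0.034,0.0042,0,0,0],
    [0.4,0,-0.034,0.0042,0,0,0],
    [0.4,0,-0.034,0.0042,0,0,0],
    [0.4,0,-0.034,0.0042,0,0,0],
    [0.4,0,-0.014,0.003,0,0,0],
    [0.4,0,0,0,0,0,0],
    [0.4,0,0,0,0,0,0]
  ]
}}

```text
time_s: 34.1
position: [0.6589, -0.0948, 0.2867]
tool_rot: [1.378, 1.57, 1.376]
wrist_force: [0.1, 1.5, -0.2]
opening: 0.0596
```

```bash
cat >> h.py <<'E'
def posts(c,z,minA=200):
    I=cv2.cvtColor(c['pixels'],cv2.COLOR_RGB2HSV).astype(int);h,s,v=[I[...,i] for i in range(3)]
    n,l,st,ce=cv2.connectedComponentsWithStats(((s>95)&(h<16)&(v>130)).astype(np.uint8))
    for i in range(1,n):
        if st[i][4]>minA: print(st[i],rect(c,l==i,z))
def caddy(c):
    I=cv2.cvtColor(c['pixels'],cv2.COLOR_RGB2HSV).astype(int);h,s,v=[I[...,i] for i in range(3)]
    print('caddy',rect(c,box(c,(s>70)&(h<28),225,275,180,280),.042))
    print('bearer',rect(c,box(c,(s>110)&(h<28),405,470,190,265),.020))
E
python3 - <<'E'
from h import *
go(.66,-.0965,.190,0)
w=cam('wrist','w8.png'); posts(w,.216); c=cam('top','t3.png'); caddy(c)
E
```

```text
t 34.1 pos [658.9 -94.8 286.7] jaw -0.1 open 59.6 tilt [0.    0.001]
 shift tool(mm) [96.7 -1.8  1.1] turn about x(deg) -0.1
[540  45  39 151 652] [824.3 -33.6 100.7   3.1  89.9]
[307 189  31  38 997] [661.6 -93.8  28.8  22.8  87.1]
caddy [528.9 317.4 219.3  47.5  -4.2]
bearer [ 475.6 -288.8   13.5    6.8   -1.2]
```

{"method": "carry_out", "body": {
  "commands": [
    [0.4,0.02,-0.0025,0.0015,0,0,0],
    [0.4,0.03,0,0,0,0,0],
    [0.4,0.03,0,0,0,0,0],
    [0.2,0.012,0,0,0,0,0],
    [0.2,0.0045,0,0,0,0,0],
    [0.2,0,0,0,0,0,0],
    [-0.8,0,0,0,0,0,0],
    [-0.8,0,0,0,0,0,0],
    [-0.8,0,0,0,0,0,0],
    [-0.8,0,0,0,0,0,0],
    [-0.8,0,0,0,0,0,0]
  ],
  "force": 40
}}

```text
time_s: 35.3
position: [0.6613, -0.0988, 0.1914]
tool_rot: [-0.07, 1.568, -0.072]
wrist_force: [-0.9, 0.2, 6.5]
opening: 0.0245
```

{"method": "carry_out", "body": {
  "commands": [
    [-0.8,-0.005,0,0,0,0,0],
    [-0.8,-0.02,0,0,0,0,0],
    [-0.8,-0.03,0,0,0,0,0],
    [-0.8,-0.03,0,0,6.2,0,0],
    [-0.8,-0.01,0,0,8,0,0],
    [-0.8,0,0,0,8,0,0],
    [-0.8,0,0,0,8,0,0],
    [-0.8,0,0,0,8,0,0],
    [-0.8,0,0,0,8,0,0],
    [-0.8,0,0,0,8,0,0],
    [-0.8,0,0,0,8,0,0],
    [-0.8,0,0,0,8,0,0],
    [-0.8,0,0,0,8,0,0],
    [-0.8,0,0,0,8,0,0],
    [-0.8,0,0,0,8,0,0],
    [-0.8,0,0,0,8,0,0],
    [-0.8,0,0,0,0,0,0],
    [-0.8,0,0,0,0,0,0]
  ]
}}

```text
time_s: 37.1
position: [0.6604, -0.0987, 0.2851]
tool_rot: [-0.708, 1.571, -2.489]
wrist_force: [-0.4, 0.1, -1.2]
opening: 0.0238
```

Run:
```python
from h import *
go(.5554,.3155,.15,-94.2)
c=cam('top','t3.png'); caddy(c)
```

```text
t 37.1 pos [660.4 -98.7 285.1] jaw -102.0 open 23.8 tilt [-0. -0.]
 shift tool(mm) [ 135.  -188.9 -383.3] turn about x(deg) -7.8
caddy [529.1 317.6 219.   47.4  -4.3]
bearer [ 609.4 -367.7   17.8    6.9   -1.8]
```

{"method": "carry_out", "body": {
  "commands": [
    [-0.8,0,0,0,-7.8,0,0],
    [-0.8,0,-0.0066,-0.02,0,0,0],
    [-0.8,0,-0.0112,-0.034,0,0,0],
    [-0.8,0,-0.0112,-0.034,0,0,0],
    [-0.8,0,-0.0112,-0.034,0,0,0],
    [-0.8,0,-0.0112,-0.034,0,0,0],
    [-0.8,0,-0.0112,-0.034,0,0,0],
    [-0.8,0,-0.0112,-0.034,0,0,0],
    [-0.8,0,-0.0112,-0.034,0,0,0],
    [-0.8,0,-0.0112,-0.034,0,0,0],
    [-0.8,0,-0.0112,-0.034,0,0,0],
    [-0.8,0,-0.0112,-0.034,0,0,0],
    [-0.8,0,-0.0112,-0.034,0,0,0],
    [-0.8,0.03,-0.0052,-0.0114,0,0,0],
    [-0.8,0.03,0,0,0,0,0],
    [-0.8,0.03,0,0,0,0,0],
    [-0.8,0.03,0,0,0,0,0],
    [-0.8,0.015,0,0,0,0,0],
    [-0.8,0,0,0,0,0,0],
    [-0.8,0,0,0,0,0,0]
  ]
}}

```text
time_s: 39.15
position: [0.558, 0.3161, 0.1507]
tool_rot: [2.499, 1.57, 0.851]
wrist_force: [0.5, -0.1, -1.2]
opening: 0.0245
```

```bash
cat >> h.py <<'E'
def cadw(c,z=.042):
    """caddy axis from wrist view: yellow far-end wall corners via row scan of plywood mask"""
    I=cv2.cvtColor(c['pixels'],cv2.COLOR_RGB2HSV).astype(int);h,s,v=[I[...,i] for i in range(3)]
    m=box(c,(s>70)&(h>12)&(h<30),240,400,40,390); n,l,st,ce=cv2.connectedComponentsWithStats(m.astype(np.uint8))
    for i in range(1,n):
        if st[i][4]>150:
            ys,xs=np.nonzero(l==i); print('comp',st[i])
            for y in range(st[i][1]+12,st[i][1]+st[i][3],max(1,st[i][3]//4)):
                r=xs[ys==y]
                if len(r): a,b=onz(c,r.min(),y,z),onz(c,r.max()+1,y,z); print('  row',y,r.min(),r.max(),'w',round((b-a)[1]*1e3,1),'mid',np.round((a+b)[:2]/2*1e3,1))
E
python3 - <<'E'
from h import *
go(.5554,.3155,.049,-94.2)
w=cam('wrist','w9.png'); cadw(w)
for d in (-109,109):
  for e in (-22,22):
    a=np.radians(-4.2); print(np.round(proj(w,(.529+(d*np.cos(a)-e*np.sin(a))/1e3,.3174+(d*np.sin(a)+e*np.cos(a))/1e3,.042)),1))
E
```

```text
t 39.15 pos [558.  316.1 150.7] jaw -94.4 open 24.5 tilt [0.    0.001]
 shift tool(mm) [101.7  -2.6   0.8] turn about x(deg) -0.2
comp [ 293   98   55  129 5265]
  row 110 293 347 w -43.9 mid [628. 310.]
  row 142 294 346 w -43.6 mid [602.6 311.9]
  row 174 295 345 w -43.3 mid [575.6 314. ]
  row 206 296 344 w -43.0 mid [546.8 316.2]
comp [ 292  238   56   87 4098]
  row 250 293 346 w -49.7 mid [504.  319.9]
  row 271 294 345 w -49.0 mid [482.  321.6]
  row 292 295 343 w -47.3 mid [458.9 323.8]
  row 313 294 344 w -50.5 mid [434.7 325.7]
[342.7 324.8]
[299. 325.]
[348.2  97.1]
[292.5  97.3]
```

{"method": "carry_out", "body": {
  "commands": [
    [-0.8,0.02,-0.0026,0.0008,-0.2,0,0],
    [-0.8,0.03,0,0,0,0,0],
    [-0.8,0.012,0,0,0,0,0],
    [-0.8,0.006,0,0,0,0,0],
    [-0.8,0.006,0,0,0,0,0],
    [-0.8,0,0,0,0,0,0],
    [-0.8,0,0,0,0,0,0]
  ]
}}

```text
time_s: 39.9
position: [0.5552, 0.3155, 0.0767]
tool_rot: [2.189, 1.57, 0.544]
wrist_force: [-1.8, -0.6, -0.7]
opening: 0.0245
```

{"method": "carry_out", "body": {
  "commands": [
    [-0.8,0.008,0,0,0,0,0],
    [-0.8,0.008,0,0,0,0,0],
    [-0.8,0.007,0,0,0,0,0],
    [-0.8,0.004,0,0,0,0,0],
    [-0.8,0.001,0,0,0,0,0],
    [-0.8,0.0005,0,0,0,0,0],
    [-0.8,0,0,0,0,0,0],
    [-0.8,0,0,0,0,0,0]
  ]
}}

```text
time_s: 40.7
position: [0.555, 0.3153, 0.0475]
tool_rot: [2.418, 1.57, 0.773]
wrist_force: [-0.1, 0.2, -1.5]
opening: 0.024
```

{"method": "carry_out", "body": {
  "commands": [
    [-0.8,0.0005,0,0,0,0,0],
    [-0.8,0,0,0,0,0,0]
  ]
}}

```text
time_s: 40.9
position: [0.5551, 0.3153, 0.0474]
tool_rot: [2.12, 1.57, 0.475]
wrist_force: [-1.4, -1.0, 3.9]
opening: 0.0244
```

{"method": "carry_out", "body": {
  "commands": [
    [0,0,0,0,0,0,0],
    [0.5,0,0,0,0,0,0],
    [0.5,0,0,0,0,0,0],
    [0.5,-0.01,0,0,0,0,0],
    [1,-0.03,0,0,0,0,0],
    [1,-0.04,0,0,0,0,0],
    [1,-0.04,0,0,-4.2,0,0],
    [1,-0.04,0.002,0.02,0,0,0],
    [1,-0.04,0.002,0.034,0,0,0],
    [1,-0.02,0.002,0.034,0,0,0],
    [1,0,0.002,0.034,0,0,0],
    [1,0,0.002,0.034,0,0,0],
    [1,0,0.002,0.034,0,0,0],
    [1,0,0.002,0.034,0,0,0],
    [1,0,0.002,0.034,0,0,0],
    [1,0,0.002,0.034,0,0,0],
    [1,0,0.002,0.034,0,0,0],
    [1,0,0.003,0.034,0,0,0],
    [1,0,0.002,0.034,0,0,0],
    [1,0,0,0.018,0,0,0]
  ]
}}

```text
time_s: 42.9
position: [0.579, -0.0987, 0.2656]
tool_rot: [0.198, 1.57, -1.377]
wrist_force: [-0.6, 0.3, -0.1]
opening: 0.0854
```

{"method": "carry_out", "body": {
  "commands": [
    [1,0,0,0,0,0,0],
    [1,0,0,0,0,0,0]
  ]
}}

```text
time_s: 43.1
position: [0.5791, -0.0948, 0.2654]
tool_rot: [2.444, 1.57, 0.872]
wrist_force: [-0.2, 1.0, -0.0]
opening: 0.0855
```

Run:
```python
from h import *
go(.58,-.0985,.126,-90)
w=cam('wrist','w10.png')
```

```text
t 43.1 pos [579.1 -94.8 265.4] jaw -90.1 open 85.5 tilt [0. 0.]
 shift tool(mm) [139.4   0.8   3.8] turn about x(deg) -0.1
```

View pics/w10.png

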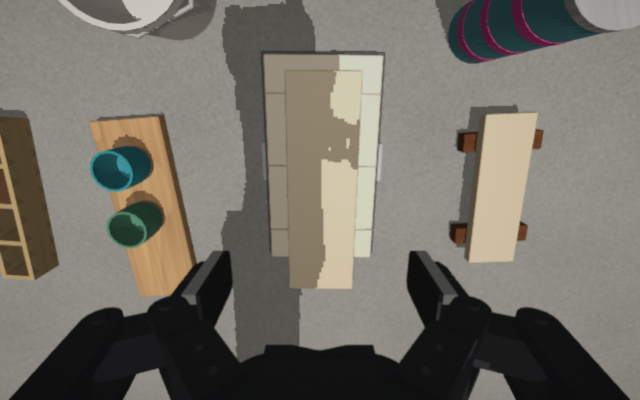

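Run:
```python
from h import *
w=cam('wrist')
quad(w,[(285.5,70),(362.5,70),(354.5,289.5),(290,289.5)],.152)
quad(w,[(485,113),(537.5,113),(513.5,262.5),(465.5,262.5)],.036)
```

```text
centre [579.6 -97. ] len 200.2 wid [60.5 63.5] yaw -0.2
centre [ 542.9 -326.1] len 200.5 wid [62.6 66.8] yaw 2.3
```

{"method": "carry_out", "body": {
  "commands": [
    [1,0.02,0,0.0027,0.2,0,0],
    [1,0.03,0,0,0,0,0],
    [1,0.03,0,0,0,0,0],
    [1,0.03,0,0,0,0,0],
    [1,0.018,0,0,0,0,0],
    [1,0.008,0,0,0,0,0],
    [1,0.003,0,0,0,0,0],
    [1,0,0,0,0,0,0],
    [0.3,0,0,0,0,0,0],
    [0.3,0,0,0,0,0,0],
    [0.1,0,0,0,0,0,0],
    [0.1,0,0,0,0,0,0],
    [0.1,0,0,0,0,0,0],
    [0.1,0,0,0,0,0,0]
  ],
  "force": 60
}}

```text
time_s: 44.6
position: [0.5799, -0.0978, 0.1274]
tool_rot: [1.522, 1.569, -0.054]
wrist_force: [-1.5, 0.5, 6.3]
opening: 0.0609
```

{"method": "carry_out", "body": {
  "commands": [
    [0.1,-0.002,0,0,0,0,0],
    [0.1,-0.004,0,0,0,0,0],
    [0.1,-0.01,0,0,0,0,0],
    [0.1,-0.02,0,0,0,0,0],
    [0.1,-0.02,0,0,0,0,0],
    [0.1,-0.02,0,0,-0.5,0,0],
    [0.1,-0.02,0,0,-1,0,0],
    [0.1,-0.01,0,0,-1.2,0,0],
    [0.1,0,0,0,0,0,0],
    [0.1,0,0,0,0,0,0]
  ]
}}

```text
time_s: 45.6
position: [0.5789, -0.098, 0.2316]
tool_rot: [-1.488, 1.57, -3.017]
wrist_force: [-0.4, -0.8, -2.9]
opening: 0.0611
```

Run:
```python
from h import *
go(.543,-.3285,.0264,-87.4); print(observe()['wrist_force'])
w=cam('wrist'); I=cv2.cvtColor(w['pixels'],cv2.COLOR_RGB2HSV).astype(int)
c=cam('top','t4.png'); caddy(c)
cv2.imwrite('pics/c4.png',np.hstack([cv2.resize(c['pixels'][160:290,210:480,::-1],None,fx=2,fy=2,interpolation=2)]))
```

```text
t 45.6 pos [578.9 -98.  231.6] jaw -87.6 open 61.1 tilt [-0. -0.]
 shift tool(mm) [205.2 -45.4 228.8] turn about x(deg) -0.2
[-0.40962844 -0.79508325 -2.87612413]
caddy [529.2 317.3 219.3  47.5  -4.2]
bearer [ 478.8 -375.6   17.3   10.2   -1.8]
```

```bash
cat >> h.py <<'E'
def pile(c,z):
    I=cv2.cvtColor(c['pixels'],cv2.COLOR_RGB2HSV).astype(int);h,s,v=[I[...,i] for i in range(3)]
    print('pile',rect(c,box(c,(v>140)&(h<35)&(s>20),405,470,190,270),z))
E
python3 - <<'E'
from h import *
c=cam('top'); pile(c,.036)
E
```

```text
pile [ 545.2 -328.   202.4   67.3    2.5]
```

{"method": "carry_out", "body": {
  "commands": [
    [0.1,0,-0.003,0.015,-0.2,0,0],
    [0.1,0,-0.005,0.025,0,0,0],
    [0.1,0,-0.006,0.03,0,0,0],
    [0.1,0,-0.006,0.03,0,0,0],
    [0.1,0,-0.006,0.03,0,0,0],
    [0.1,0,-0.006,0.03,0,0,0],
    [0.1,0,-0.006,0.03,0,0,0],
    [0.1,0.01,-0.005,0.024,0,0,0],
    [0.1,0.02,-0.0024,0.0148,0,0,0],
    [0.1,0.03,0,0,0,0,0],
    [0.1,0.03,0,0,0,0,0],
    [0.1,0.03,0,0,0,0,0],
    [0.1,0.02,0,0,0,0,0],
    [0.1,0.01,0,0,0,0,0],
    [0.1,0,0,0,0,0,0],
    [0.1,0,0,0,0,0,0]
  ]
}}

```text
time_s: 47.35
position: [0.5446, -0.329, 0.0825]
tool_rot: [0.761, 1.57, -0.764]
wrist_force: [0.9, 0.5, -3.1]
opening: 0.0607
```

Run:
```python
from h import *
go(.543,-.3285,.0264,-87.4); w=cam('wrist','w11.png'); o=observe(); M=R.from_euler('xyz',o['tool_rot']).as_matrix()
I=cv2.cvtColor(w['pixels'],cv2.COLOR_RGB2GRAY).astype(int)
for u in (260,320,380): print('col',u,[int(r) for r in np.nonzero(abs(np.diff(I[:80,u]))>12)[0]])
for r in (60,120): print('row',r,[int(r) for r in np.nonzero(abs(np.diff(I[r,200:440]))>12)[0]+200])
```

```text
t 47.35 pos [ 544.6 -329.    82.5] jaw -87.4 open 60.7 tilt [ 0. -0.]
 shift tool(mm) [56.1 -1.6 -0.6] turn about x(deg) 0.0
col 260 [32]
col 320 [32, 33]
col 380 [32]
row 60 [234, 235, 395, 396, 404, 405]
row 120 [238, 239, 394, 395, 399, 400]
```

{"method": "carry_out", "body": {
  "commands": [
    [0.1,0.015,-0.0015,-0.0005,0,0,0],
    [0.1,0.02,0,0,0,0,0],
    [0.1,0.01,0,0,0,0,0],
    [0.1,0.005,0,0,0,0,0],
    [0.1,0.003,0,0,0,0,0],
    [0.1,0.001,0,0,0,0,0],
    [0.1,0,0,0,0,0,0],
    [0.1,0,0,0,0,0,0]
  ]
}}

```text
time_s: 48.2
position: [0.5433, -0.3284, 0.0286]
tool_rot: [1.056, 1.569, -0.469]
wrist_force: [0.1, -0.7, -0.2]
opening: 0.061
```

{"method": "carry_out", "body": {
  "commands": [
    [0.1,0.001,0,0,0,0,0],
    [0.1,0,0,0,0,0,0],
    [0.1,0,0,0,0,0,0]
  ]
}}

```text
time_s: 48.5
position: [0.5433, -0.3284, 0.0275]
tool_rot: [0.988, 1.57, -0.536]
wrist_force: [0.7, 0.2, 4.3]
opening: 0.0612
```

{"method": "carry_out", "body": {
  "commands": [
    [0.3,0,0,0,0,0,0],
    [0.6,0,0,0,0,0,0],
    [1,0,0,0,0,0,0],
    [1,0,0,0,0,0,0],
    [1,-0.01,0,0,0,0,0],
    [1,-0.03,0,0,0,0,0],
    [1,-0.03,0,0,0,0,0],
    [1,-0.03,0,0,0,0,0],
    [1,-0.03,0,0,-7.4,0,0],
    [1,-0.03,0,0,-8,0,0],
    [1,-0.03,0,0,-8,0,0],
    [1,-0.02,0,0,-8,0,0],
    [1,0,0,0,-8,0,0],
    [1,0,0,0,-8,0,0],
    [1,0,0,0,-8,0,0],
    [1,0,0,0,-8,0,0],
    [1,0,0,0,-8,0,0],
    [1,0,0,0,-8,0,0],
    [1,0,0,0,-8,0,0],
    [1,0,0,0,0,0,0]
  ]
}}

```text
time_s: 50.5
position: [0.5424, -0.3283, 0.2373]
tool_rot: [3.021, 1.571, 3.023]
wrist_force: [-0.2, -0.4, -0.1]
opening: 0.0855
```

{"method": "carry_out", "body": {
  "commands": [
    [0.6,0,0.02,-0.004,0,0,0],
    [0.6,0,0.033,-0.006,0,0,0],
    [0.6,0,0.033,-0.006,0,0,0],
    [0.6,0,0.033,-0.006,0,0,0],
    [0.6,0,0.033,-0.006,0,0,0],
    [0.6,0,0.033,-0.006,0,0,0],
    [0.6,0,0.033,-0.006,0,0,0],
    [0.6,0,0.0135,-0.003,0,0,0],
    [0.6,0,0,0,0,0,0],
    [0.6,0,0,0,0,0,0]
  ]
}}

```text
time_s: 51.5
position: [0.5, -0.0977, 0.2372]
tool_rot: [-1.365, 1.57, -1.367]
wrist_force: [0.6, -0.4, -0.5]
opening: 0.0681
```

Run:
```python
from h import *
go(.5,-.0985,.111,0)
w=cam('wrist','w12.png'); posts(w,.136); c=cam('top','t5.png'); caddy(c); pile(c,.052); posts(c,.136,60)
a=c['pixels'][160:290,200:480,::-1]
cv2.imwrite('pics/c5.png',np.vstack([cv2.resize(a,(640,297),interpolation=2),cv2.resize(w['pixels'][:300,:,::-1],(640,300))]))
```

```text
t 51.5 pos [500.  -97.7 237.2] jaw -0.1 open 68.1 tilt [ 0.    -0.001]
 shift tool(mm) [126.2  -0.7   0. ] turn about x(deg) -0.1
[ 307  171   28   44 1172] [501.4 -94.5  37.7  23.  -89.2]
[ 488  176   38   44 1219] [659.3 -99.1  38.8  24.6  88.4]
caddy [528.9 317.5 219.3  47.7  -4.4]
bearer [ 606.  -286.7   13.9   10.3    1.1]
pile [ 545.7 -327.8  199.5   67.1    2.8]
[180 109  72  13 584] [891.5 421.9 237.   39.1  89.5]
[366 183  13   8  81] [659.1 -96.6  38.6  23.1  89.7]
[   0  189   17   93 1164] [ 480.6 1064.8  298.3   50.     9.3]
[243 197   9  14  96] [596.  303.9  41.2  25.4  -6.7]
[ 284  199   29   77 1329] [493.4 139.2 238.8  80.5   4.4]
[241 212   9  14  99] [546.6 307.4  40.9  25.7  -8.6]
[108 317   7  55  93] [ 1.535e+02  6.972e+02  1.592e+02  6.100e+00 -2.000e-01]
```

View pics/c5.png

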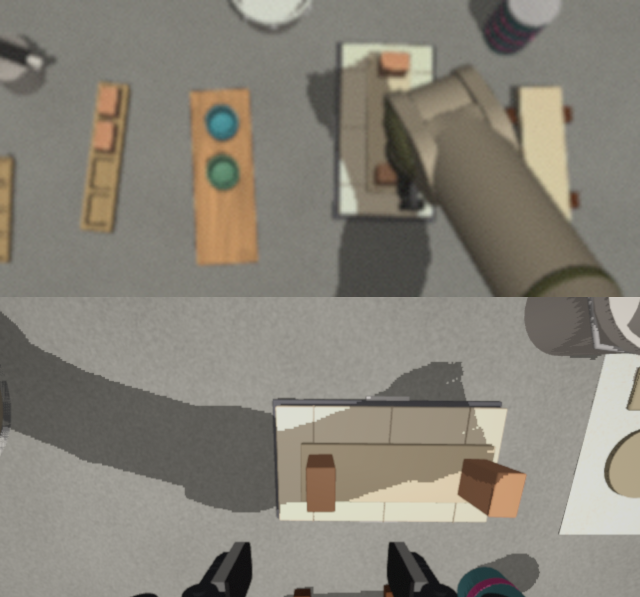

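{"method": "carry_out", "body": {
  "commands": [
    [0.6,0.02,0.0015,0.0005,0,0,0],
    [0.6,0.03,0,0,0,0,0],
    [0.4,0.03,0,0,0,0,0],
    [0.2,0.03,0,0,0,0,0],
    [0.2,0.011,0,0,0,0,0],
    [0.2,0.005,0,0,0,0,0],
    [0.2,0,0,0,0,0,0],
    [-0.8,0,0,0,0,0,0],
    [-0.8,0,0,0,0,0,0],
    [-0.8,0,0,0,0,0,0],
    [-0.8,0,0,0,0,0,0],
    [-0.8,0,0,0,0,0,0]
  ],
  "force": 40
}}

```text
time_s: 52.8
position: [0.5009, -0.0953, 0.1122]
tool_rot: [-0.403, 1.569, -0.403]
wrist_force: [-0.4, 0.1, 7.0]
opening: 0.0245
```

{"method": "carry_out", "body": {
  "commands": [
    [-0.8,-0.005,0,0,0,0,0],
    [-0.8,-0.02,0,0,0,0,0],
    [-0.8,-0.03,0,0,0,0,0],
    [-0.8,-0.03,0,0,0,0,0],
    [-0.8,-0.03,0,0,6.2,0,0],
    [-0.8,-0.01,0,0,8,0,0],
    [-0.8,0,0,0,8,0,0],
    [-0.8,0,0,0,8,0,0],
    [-0.8,0,0,0,8,0,0],
    [-0.8,0,0,0,8,0,0],
    [-0.8,0,0,0,8,0,0],
    [-0.8,0,0,0,8,0,0],
    [-0.8,0,0,0,8,0,0],
    [-0.8,0,0,0,8,0,0],
    [-0.8,0,0,0,8,0,0],
    [-0.8,0,0,0,8,0,0],
    [-0.8,0,0,0,0,0,0],
    [-0.8,0,0,0,0,0,0]
  ]
}}

```text
time_s: 54.6
position: [0.5001, -0.0949, 0.2363]
tool_rot: [1.405, 1.571, -0.234]
wrist_force: [0.9, -0.2, -1.0]
opening: 0.0242
```

Run:
```python
from h import *
go(.5026,.3193,.15,-94.2)
w=cam('wrist','w13.png'); o=observe(); M=R.from_euler('xyz',o['tool_rot']).as_matrix()
I=cv2.cvtColor(w['pixels'],cv2.COLOR_RGB2GRAY).astype(int)
e=np.nonzero(abs(np.diff(I[150:345,320]))>8)[0]+150
for r in e: print(int(r), np.round((M.T@(onz(w,320,r+.5,o['position'][2]+.0255)-o['position'])*1e3)[1],1))
```

```text
t 54.6 pos [500.1 -94.9 236.3] jaw -93.9 open 24.2 tilt [ 0. -0.]
 shift tool(mm) [  86.3  -25.8 -413.4] turn about x(deg) 0.3
194 40.8
195 40.4
196 40.0
237 21.7
238 21.3
314 -17.4
315 -17.9
```

{"method": "carry_out", "body": {
  "commands": [
    [-0.8,0,-0.001,-0.02,0.3,0,0],
    [-0.8,0,-0.0022,-0.034,0,0,0],
    [-0.8,0,-0.0022,-0.034,0,0,0],
    [-0.8,0,-0.0022,-0.034,0,0,0],
    [-0.8,0,-0.0022,-0.034,0,0,0],
    [-0.8,0,-0.0022,-0.034,0,0,0],
    [-0.8,0,-0.0022,-0.034,0,0,0],
    [-0.8,0,-0.0022,-0.034,0,0,0],
    [-0.8,0,-0.0022,-0.034,0,0,0],
    [-0.8,0,-0.0022,-0.034,0,0,0],
    [-0.8,0,-0.0022,-0.034,0,0,0],
    [-0.8,0,-0.0022,-0.034,0,0,0],
    [-0.8,0.02,-0.002,-0.0194,0,0,0],
    [-0.8,0.03,0,0,0,0,0],
    [-0.8,0.02,0,0,0,0,0],
    [-0.8,0.015,0,0,0,0,0],
    [-0.8,0,0,0,0,0,0],
    [-0.8,0,0,0,0,0,0]
  ]
}}

```text
time_s: 56.45
position: [0.5052, 0.3192, 0.1512]
tool_rot: [-1.533, 1.57, 3.103]
wrist_force: [0.4, 1.5, -1.4]
opening: 0.025
```

Run:
```python
from h import *
go(.5026-.0019,.3194,.049,-94.2)
w=cam('wrist','w14.png'); cadw(w)
```

```text
t 56.45 pos [505.2 319.2 151.2] jaw -94.4 open 25.0 tilt [-0.001  0.   ]
 shift tool(mm) [102.2  -4.4   0.2] turn about x(deg) -0.2
comp [ 290   40   59  183 8460]
  row 52 291 347 w -43.2 mid [617.5 310.7]
  row 97 292 346 w -43.4 mid [585.1 313.2]
  row 142 293 345 w -43.7 mid [549.8 315.8]
  row 187 294 343 w -43.1 mid [511.3 319.2]
comp [ 291  237   57   78 3606]
  row 249 293 344 w -47.9 mid [451.9 323.7]
  row 268 295 342 w -45.2 mid [432.1 325.3]
  row 287 294 343 w -48.1 mid [411.3 326.9]
  row 306 293 347 w -54.1 mid [389.5 327. ]
```

{"method": "carry_out", "body": {
  "commands": [
    [-0.8,0.02,-0.0044,0.0002,-0.2,0,0],
    [-0.8,0.03,0,0,0,0,0],
    [-0.8,0.012,0,0,0,0,0],
    [-0.8,0.006,0,0,0,0,0],
    [-0.8,0.006,0,0,0,0,0],
    [-0.8,0,0,0,0,0,0],
    [-0.8,0,0,0,0,0,0]
  ]
}}

```text
time_s: 57.2
position: [0.5011, 0.3196, 0.0776]
tool_rot: [2.345, 1.57, 0.7]
wrist_force: [-0.6, 1.3, -1.2]
opening: 0.0239
```

{"method": "carry_out", "body": {
  "commands": [
    [-0.8,0.008,0,0,0,0,0],
    [-0.8,0.008,0,0,0,0,0],
    [-0.8,0.007,0,0,0,0,0],
    [-0.8,0.004,0,0,0,0,0],
    [-0.8,0.001,0,0,0,0,0],
    [-0.8,0.0005,0,0,0,0,0],
    [-0.8,0,0,0,0,0,0],
    [-0.8,0,0,0,0,0,0]
  ]
}}

```text
time_s: 58.0
position: [0.5009, 0.3194, 0.0487]
tool_rot: [2.238, 1.57, 0.593]
wrist_force: [-0.5, -0.3, -0.9]
opening: 0.0243
```

{"method": "carry_out", "body": {
  "commands": [
    [-0.8,0.0005,0,0,0,0,0],
    [-0.8,0,0,0,0,0,0]
  ]
}}

```text
time_s: 58.2
position: [0.501, 0.3194, 0.0482]
tool_rot: [2.286, 1.57, 0.641]
wrist_force: [0.3, -0.1, 0.3]
opening: 0.024
```

{"method": "carry_out", "body": {
  "commands": [
    [-0.8,0.0005,0,0,0,0,0],
    [-0.8,0,0,0,0,0,0]
  ]
}}

```text
time_s: 58.4
position: [0.501, 0.3194, 0.0482]
tool_rot: [2.026, 1.57, 0.381]
wrist_force: [-0.6, -1.8, 6.5]
opening: 0.0242
```

{"method": "carry_out", "body": {
  "commands": [
    [0,0,0,0,0,0,0],
    [0.4,0,0,0,0,0,0],
    [0.4,0,0,0,0,0,0],
    [0.4,-0.01,0,0,0,0,0],
    [0.4,-0.03,0,0,0,0,0],
    [0.4,-0.03,0,0,0,0,0],
    [0.4,-0.03,0,0,-6.2,0,0],
    [0.4,-0.03,0,0,-8,0,0],
    [0.4,-0.03,0,0,-8,0,0],
    [0.4,-0.02,0,0,-8,0,0],
    [0.4,-0.01,0,0,-8,0,0],
    [0.4,0,0,0,-8,0,0],
    [0.4,0,0,0,-8,0,0],
    [0.4,0,0,0,-8,0,0],
    [0.4,0,0,0,-8,0,0],
    [0.4,0,0,0,-8,0,0],
    [0.4,0,0,0,-8,0,0],
    [0.4,0,0,0,-8,0,0],
    [0.4,0,0,0,0,0,0]
  ]
}}

```text
time_s: 60.3
position: [0.5008, 0.3189, 0.2378]
tool_rot: [-2.399, 1.571, -2.398]
wrist_force: [-0.3, 0.6, 0.0]
opening: 0.0598
```

{"method": "carry_out", "body": {
  "commands": [
    [0.4,0,-0.02,0.008,0,0,0],
    [0.4,0,-0.034,0.0128,0,0,0],
    [0.4,0,-0.034,0.0128,0,0,0],
    [0.4,0,-0.034,0.0128,0,0,0],
    [0.4,0,-0.034,0.0128,0,0,0],
    [0.4,0,-0.034,0.0128,0,0,0],
    [0.4,0,-0.034,0.0128,0,0,0],
    [0.4,0,-0.034,0.0128,0,0,0],
    [0.4,0,-0.034,0.0128,0,0,0],
    [0.4,0,-0.034,0.0128,0,0,0],
    [0.4,0,-0.034,0.0128,0,0,0],
    [0.4,0,-0.034,0.0128,0,0,0],
    [0.4,0,-0.02,0.009,0,0,0],
    [0.4,0,0,0,0,0,0],
    [0.4,0,0,0,0,0,0]
  ]
}}

```text
time_s: 61.8
position: [0.6578, -0.0949, 0.2376]
tool_rot: [2.416, 1.57, 2.411]
wrist_force: [-0.5, 0.4, 0.7]
opening: 0.0601
```

Run:
```python
from h import *
go(.6595,-.0965,.111,0)
w=cam('wrist','w15.png'); posts(w,.136); c=cam('top','t6.png'); caddy(c); pile(c,.052)
I=cv2.cvtColor(w['pixels'],cv2.COLOR_RGB2GRAY).astype(int); u=int(proj(w,(.6595,-.097,.136))[0])
for r in np.nonzero(abs(np.diff(I[120:300,u]))>8)[0]+120: print(r,np.round(onz(w,u,r+1,.136)[:2]*1e3,1))
```

```text
t 61.8 pos [657.8 -94.9 237.6] jaw -0.3 open 60.1 tilt [-0.  0.]
 shift tool(mm) [126.6  -1.7   1.7] turn about x(deg) -0.3
[568  36  48 171 838] [872.9 -38.7 131.1   4.   89.9]
[309 181  27  42 831] [660.5 -99.7  36.9  21.8  89.2]
caddy [529.  317.5 219.   47.2  -4.2]
bearer [ 475.3 -290.6   19.7   13.3   12.9]
pile [ 455.9 -303.9   27.7   11.4   12.9]
124 [659.1 -35.7]
125 [659.1 -36.4]
148 [659.1 -54.6]
149 [659.1 -55.4]
151 [659.1 -57. ]
152 [659.1 -57.8]
163 [659.  -66.9]
164 [659.  -67.7]
165 [659.  -68.6]
178 [659.  -79.6]
179 [659.  -80.4]
180 [659.  -81.3]
221 [ 658.8 -118.1]
222 [ 658.8 -119.1]
223 [ 658.8 -120. ]
225 [ 658.8 -121.9]
226 [ 658.8 -122.8]
227 [ 658.8 -123.8]
```

{"method": "carry_out", "body": {
  "commands": [
    [0.4,0.02,-0.0048,0.002,-0.3,0,0],
    [0.4,0.03,0,0,0,0,0],
    [0.4,0.03,0,0,0,0,0],
    [0.2,0.03,0,0,0,0,0],
    [0.2,0.011,0,0,0,0,0],
    [0.2,0.005,0,0,0,0,0],
    [0.2,0,0,0,0,0,0],
    [-0.8,0,0,0,0,0,0],
    [-0.8,0,0,0,0,0,0],
    [-0.8,0,0,0,0,0,0],
    [-0.8,0,0,0,0,0,0],
    [-0.8,0,0,0,0,0,0]
  ],
  "force": 40
}}

```text
time_s: 63.1
position: [0.6608, -0.0996, 0.1129]
tool_rot: [-0.153, 1.569, -0.149]
wrist_force: [-0.9, -0.7, 6.0]
opening: 0.0244
```

{"method": "carry_out", "body": {
  "commands": [
    [-0.8,-0.005,0,0,0,0,0],
    [-0.8,-0.02,0,0,0,0,0],
    [-0.8,-0.03,0,0,0,0,0],
    [-0.8,-0.03,0,0,0,0,0],
    [-0.8,-0.03,0,0,6.2,0,0],
    [-0.8,-0.01,0,0,8,0,0],
    [-0.8,0,0,0,8,0,0],
    [-0.8,0,0,0,8,0,0],
    [-0.8,0,0,0,8,0,0],
    [-0.8,0,0,0,8,0,0],
    [-0.8,0,0,0,8,0,0],
    [-0.8,0,0,0,8,0,0],
    [-0.8,0,0,0,8,0,0],
    [-0.8,0,0,0,8,0,0],
    [-0.8,0,0,0,8,0,0],
    [-0.8,0,0,0,8,0,0],
    [-0.8,0,0,0,0,0,0],
    [-0.8,0,0,0,0,0,0]
  ]
}}

```text
time_s: 64.9
position: [0.66, -0.0995, 0.2367]
tool_rot: [0.399, 1.571, -1.236]
wrist_force: [-1.4, 0.6, -1.2]
opening: 0.0239
```

Run:
```python
from h import *
go(.4497,.3232,.15,-94.2)
w=cam('wrist','w16.png'); o=observe(); M=R.from_euler('xyz',o['tool_rot']).as_matrix()
I=cv2.cvtColor(w['pixels'],cv2.COLOR_RGB2GRAY).astype(int)
e=np.nonzero(abs(np.diff(I[200:345,320]))>8)[0]+200
for r in e: print(int(r), np.round((M.T@(onz(w,320,r+.5,o['position'][2]+.0255)-o['position'])*1e3)[1],1))
```

```text
t 64.9 pos [660.  -99.5 236.7] jaw -93.7 open 23.9 tilt [ 0. -0.]
 shift tool(mm) [  86.7 -237.3 -408.2] turn about x(deg) 0.5
238 21.3
239 20.8
314 -17.4
315 -17.9
319 -20.2
320 -20.7
```

{"method": "carry_out", "body": {
  "commands": [
    [-0.8,0,-0.009,-0.015,0.5,0,0],
    [-0.8,0,-0.0178,-0.03,0,0,0],
    [-0.8,0,-0.0178,-0.03,0,0,0],
    [-0.8,0,-0.0178,-0.03,0,0,0],
    [-0.8,0,-0.0178,-0.03,0,0,0],
    [-0.8,0,-0.0178,-0.03,0,0,0],
    [-0.8,0,-0.0178,-0.03,0,0,0],
    [-0.8,0,-0.0178,-0.03,0,0,0],
    [-0.8,0,-0.0178,-0.03,0,0,0],
    [-0.8,0,-0.0178,-0.03,0,0,0],
    [-0.8,0,-0.0178,-0.03,0,0,0],
    [-0.8,0,-0.0178,-0.03,0,0,0],
    [-0.8,0,-0.0178,-0.03,0,0,0],
    [-0.8,0,-0.0178,-0.03,0,0,0],
    [-0.8,0.03,0,0,0,0,0],
    [-0.8,0.03,0,0,0,0,0],
    [-0.8,0.025,0,0,0,0,0],
    [-0.8,0,0,0,0,0,0],
    [-0.8,0,0,0,0,0,0]
  ]
}}

```text
time_s: 66.85
position: [0.4518, 0.3229, 0.1518]
tool_rot: [-1.112, 1.57, -2.759]
wrist_force: [1.3, 0.2, -1.0]
opening: 0.0243
```

Run:
```python
from h import *
go(.4492,.3232,.049,-94.2)
w=cam('wrist','w17.png'); cadw(w)
```

```text
t 66.85 pos [451.8 322.9 151.8] jaw -94.4 open 24.3 tilt [-0.001 -0.   ]
 shift tool(mm) [ 1.028e+02 -2.600e+00 -1.000e-01] turn about x(deg) -0.2
comp [ 290   40   58  186 8455]
  row 52 290 347 w -44.0 mid [564.2 314.8]
  row 98 292 346 w -43.6 mid [530.9 316.9]
  row 144 293 344 w -43.1 mid [494.7 320.1]
  row 190 294 343 w -43.4 mid [455.  323.1]
comp [ 292  238   56   77 3491]
  row 250 293 344 w -48.1 mid [397.2 327.5]
  row 269 295 344 w -47.3 mid [377.1 328.1]
  row 288 294 345 w -50.2 mid [356.3 329.7]
  row 307 293 345 w -52.4 mid [334.5 331.8]
```

{"method": "carry_out", "body": {
  "commands": [
    [-0.8,0.02,-0.0026,0,-0.2,0,0],
    [-0.8,0.03,0,0,0,0,0],
    [-0.8,0.012,0,0,0,0,0],
    [-0.8,0.006,0,0,0,0,0],
    [-0.8,0.006,0,0,0,0,0],
    [-0.8,0,0,0,0,0,0],
    [-0.8,0,0,0,0,0,0]
  ]
}}

```text
time_s: 67.6
position: [0.4496, 0.3232, 0.0782]
tool_rot: [2.377, 1.57, 0.731]
wrist_force: [0.2, -0.5, -1.8]
opening: 0.0242
```

{"method": "carry_out", "body": {
  "commands": [
    [-0.8,0.008,0,0,0,0,0],
    [-0.8,0.008,0,0,0,0,0],
    [-0.8,0.007,0,0,0,0,0],
    [-0.8,0.004,0,0,0,0,0],
    [-0.8,0.001,0,0,0,0,0],
    [-0.8,0.0005,0,0,0,0,0],
    [-0.8,0,0,0,0,0,0],
    [-0.8,0,0,0,0,0,0]
  ]
}}

```text
time_s: 68.4
position: [0.4494, 0.3231, 0.0491]
tool_rot: [2.48, 1.57, 0.834]
wrist_force: [-0.5, -0.1, -1.1]
opening: 0.0242
```

{"method": "carry_out", "body": {
  "commands": [
    [-0.8,0.0007,0,0,0,0,0],
    [-0.8,0,0,0,0,0,0]
  ]
}}

```text
time_s: 68.6
position: [0.4495, 0.3231, 0.0489]
tool_rot: [2.253, 1.57, 0.608]
wrist_force: [-1.2, 0.4, 6.5]
opening: 0.0244
```

{"method": "carry_out", "body": {
  "commands": [
    [0,0,0,0,0,0,0],
    [0.5,0,0,0,0,0,0],
    [0.5,0,0,0,0,0,0],
    [0.5,-0.01,0,0,0,0,0],
    [1,-0.03,0,0,0,0,0],
    [1,-0.04,0,0,0,0,0],
    [1,-0.04,0,0,-4.2,0,0],
    [1,-0.04,0.006,0.02,0,0,0],
    [1,-0.01,0.0105,0.034,0,0,0],
    [1,0,0.0105,0.034,0,0,0],
    [1,0,0.0105,0.034,0,0,0],
    [1,0,0.0105,0.034,0,0,0],
    [1,0,0.0105,0.034,0,0,0],
    [1,0,0.0105,0.034,0,0,0],
    [1,0,0.0105,0.034,0,0,0],
    [1,0,0.0105,0.034,0,0,0],
    [1,0,0.0105,0.034,0,0,0],
    [1,0,0.0105,0.034,0,0,0],
    [1,0,0.0105,0.034,0,0,0],
    [1,0,0.0105,0.026,0,0,0]
  ]
}}

```text
time_s: 70.6
position: [0.5807, -0.0998, 0.219]
tool_rot: [0.22, 1.57, -1.353]
wrist_force: [1.2, -0.1, -0.4]
opening: 0.0855
```

{"method": "carry_out", "body": {
  "commands": [
    [1,0,0,0,0,0,0],
    [1,0,0,0,0,0,0]
  ]
}}

```text
time_s: 70.8
position: [0.5804, -0.0975, 0.2186]
tool_rot: [-2.615, 1.57, 2.095]
wrist_force: [0.2, 0.4, 0.2]
opening: 0.0855
```

Run:
```python
from h import *
go(.58,-.0975,.048,-90)
w=cam('wrist','w18.png'); c=cam('top'); caddy(c); pile(c,.052)
cv2.imwrite('pics/c6.png',np.vstack([w['pixels'][:340,:,::-1],cv2.resize(c['pixels'][170:275,200:480,::-1],(640,240))]))
```

```text
t 70.8 pos [580.4 -97.5 218.6] jaw -90.1 open 85.5 tilt [-0.  0.]
 shift tool(mm) [170.6  -0.4   0. ] turn about x(deg) -0.1
caddy [529.1 317.6 219.   47.2  -4.3]
bearer [ 480.5 -377.3   13.7    6.8   -1.8]
pile [ 544.2 -327.7  202.8   67.3    2.6]
```

View pics/c6.png

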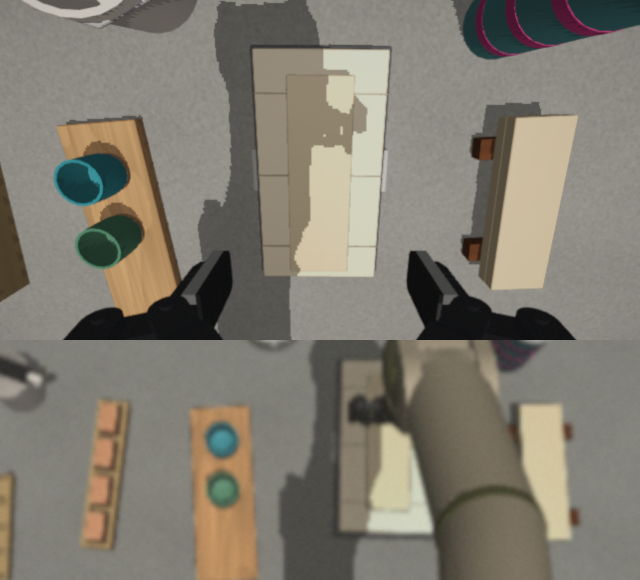

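Run:
```python
from h import *
w=cam('wrist'); g=cv2.cvtColor(w['pixels'],cv2.COLOR_RGB2GRAY).astype(int)
quad(w,[(287,74.5),(355,74.5),(347.5,272.5),(294,272.5)],.072)
for r in (130,200,270): print(r,[int(x) for x in np.nonzero(abs(np.diff(g[r,465:590]))>7)[0]+465])
for u in (320,335): print(u,[int(x) for x in np.nonzero(abs(np.diff(g[240:300,u]))>7)[0]+240])
quad(w,[(513,116.5),(577,116.5),(543.5,289),(491.5,289)],.052)
```

```text
centre [579.6 -97.3] len 200.9 wid [60.6 58.3] yaw 0.1
130 [482, 483, 505, 506, 507, 514, 515, 516, 575, 576]
200 [474, 475, 495, 497, 503, 504, 505, 506, 561, 562]
270 [478, 479, 480, 485, 487, 493, 494, 495, 546, 547]
320 [271, 274, 275, 276]
335 [274, 275, 276]
centre [ 543.7 -325.8] len 199.1 wid [63.7 62.1] yaw 3.4
```

{"method": "carry_out", "body": {
  "commands": [
    [1,0.02,-0.0005,0,0,0,0],
    [1,0.03,0,0,0,0,0],
    [1,0.03,0,0,0,0,0],
    [1,0.03,0,0,0,0,0],
    [1,0.03,0,0,0,0,0],
    [1,0.018,0,0,0,0,0],
    [1,0.008,0,0,0,0,0],
    [1,0.005,0,0,0,0,0],
    [1,0,0,0,0,0,0],
    [0.3,0,0,0,0,0,0],
    [0.3,0,0,0,0,0,0],
    [0.1,0,0,0,0,0,0],
    [0.1,0,0,0,0,0,0],
    [0.1,0,0,0,0,0,0],
    [0.1,0,0,0,0,0,0]
  ],
  "force": 60
}}

```text
time_s: 72.45
position: [0.5808, -0.0973, 0.0486]
tool_rot: [1.472, 1.569, -0.101]
wrist_force: [-1.0, 0.8, 5.9]
opening: 0.0606
```

{"method": "carry_out", "body": {
  "commands": [
    [0.1,-0.002,0,0,0,0,0],
    [0.1,-0.004,0,0,0,0,0],
    [0.1,-0.01,0,0,0,0,0],
    [0.1,-0.02,0,0,0,0,0],
    [0.1,-0.03,0,0,0,0,0],
    [0.1,-0.03,0,0,0,0,0],
    [0.1,-0.03,0,0,0,0,0],
    [0.1,-0.03,0,0,-0.6,0,0],
    [0.1,-0.02,0,0,-1,0,0],
    [0.1,-0.01,0,0,-1.1,0,0],
    [0.1,0,0,0,0,0,0],
    [0.1,0,0,0,0,0,0]
  ]
}}

```text
time_s: 73.65
position: [0.5795, -0.0973, 0.2325]
tool_rot: [-1.669, 1.57, 3.088]
wrist_force: [1.0, -0.2, -5.2]
opening: 0.0607
```

Run:
```python
from h import *
go(.5433,-.3284,.0435,-87.4); print(observe()['wrist_force'])
c=cam('top'); caddy(c); pile(c,.052)
```

```text
t 73.65 pos [579.5 -97.3 232.5] jaw -87.4 open 60.7 tilt [-0.001  0.   ]
 shift tool(mm) [189.1 -46.5 229.2] turn about x(deg) 0.0
[ 1.01153125 -0.17599319 -5.21871271]
caddy [529.1 317.6 219.   47.4  -4.3]
bearer [ 480.6 -377.    13.6    6.8    1. ]
pile [ 544.2 -328.2  202.8   66.8    2.7]
```

{"method": "carry_out", "body": {
  "commands": [
    [0.1,0,-0.003,0.015,0,0,0],
    [0.1,0,-0.005,0.025,0,0,0],
    [0.1,0,-0.006,0.03,0,0,0],
    [0.1,0,-0.006,0.03,0,0,0],
    [0.1,0,-0.006,0.03,0,0,0],
    [0.1,0,-0.006,0.03,0,0,0],
    [0.1,0,-0.006,0.03,0,0,0],
    [0.1,0.01,-0.005,0.024,0,0,0],
    [0.1,0.02,-0.0035,0.0152,0,0,0],
    [0.1,0.03,0,0,0,0,0],
    [0.1,0.03,0,0,0,0,0],
    [0.1,0.03,0,0,0,0,0],
    [0.1,0.015,0,0,0,0,0],
    [0.1,0,0,0,0,0,0],
    [0.1,0,0,0,0,0,0]
  ]
}}

```text
time_s: 75.2
position: [0.5444, -0.3287, 0.0985]
tool_rot: [-1.129, 1.571, -2.654]
wrist_force: [0.1, -0.2, -4.9]
opening: 0.0608
```

Run:
```python
from h import *
go(.5433,-.3284,.0446,-87.4); w=cam('wrist','w19.png')
I=cv2.cvtColor(w['pixels'],cv2.COLOR_RGB2GRAY).astype(int)
for u in (260,320,380): print('col',u,[int(r) for r in np.nonzero(abs(np.diff(I[:80,u]))>12)[0]])
for r in (60,120): print('row',r,[int(r) for r in np.nonzero(abs(np.diff(I[r,200:440]))>12)[0]+200])
```

```text
t 75.2 pos [ 544.4 -328.7   98.5] jaw -87.4 open 60.8 tilt [-0. -0.]
 shift tool(mm) [53.9 -1.1 -0.4] turn about x(deg) 0.0
col 260 [34]
col 320 [5, 35]
col 380 [35]
row 60 [237, 399, 400, 404, 405]
row 120 [241, 397, 398, 400]
```

{"method": "carry_out", "body": {
  "commands": [
    [0.1,0.015,-0.0005,-0.0003,0,0,0],
    [0.1,0.02,0,0,0,0,0],
    [0.1,0.01,0,0,0,0,0],
    [0.1,0.004,0,0,0,0,0],
    [0.1,0.002,0,0,0,0,0],
    [0.1,0.001,0,0,0,0,0],
    [0.1,0,0,0,0,0,0],
    [0.1,0,0,0,0,0,0]
  ]
}}

```text
time_s: 76.05
position: [0.5441, -0.3282, 0.0467]
tool_rot: [1.016, 1.57, -0.509]
wrist_force: [0.7, -0.9, -4.9]
opening: 0.0605
```

{"method": "carry_out", "body": {
  "commands": [
    [0.1,0.001,0,0,0,0,0],
    [0.1,0,0,0,0,0,0],
    [0.1,0,0,0,0,0,0]
  ]
}}

```text
time_s: 76.35
position: [0.5441, -0.3282, 0.0457]
tool_rot: [0.995, 1.57, -0.53]
wrist_force: [-0.0, -0.6, -1.5]
opening: 0.061
```

{"method": "carry_out", "body": {
  "commands": [
    [0.1,0.0007,0,0,0,0,0],
    [0.1,0,0,0,0,0,0],
    [0.1,0,0,0,0,0,0]
  ]
}}

```text
time_s: 76.65
position: [0.5441, -0.3282, 0.0448]
tool_rot: [0.967, 1.57, -0.558]
wrist_force: [0.2, 0.2, 1.0]
opening: 0.0606
```

{"method": "carry_out", "body": {
  "commands": [
    [0.3,0,0,0,0,0,0],
    [0.6,0,0,0,0,0,0],
    [1,0,0,0,0,0,0],
    [1,0,0,0,0,0,0],
    [1,-0.01,0,0,0,0,0],
    [1,-0.03,0,0,0,0,0],
    [1,-0.05,0,0,0,0,0],
    [1,-0.05,0,0,0,0,0],
    [1,-0.05,0,0,0,0,0],
    [1,-0.05,0,0,0,0,0],
    [1,-0.03,0,0,0,0,0],
    [1,0,0,0,0,0,0],
    [1,0,0,0,0,0,0]
  ]
}}

```text
time_s: 77.95
position: [0.5436, -0.328, 0.3158]
tool_rot: [0.908, 1.569, -0.617]
wrist_force: [0.6, 0.2, -0.3]
opening: 0.0855
```

Run:
```python
from h import *
w=cam('wrist','w20.png'); c=cam('top'); s=cam('scene'); caddy(c); pile(c,.068)
g=w['pixels']; I=cv2.cvtColor(g,cv2.COLOR_RGB2HSV).astype(int);h,sa,v=[I[...,i] for i in range(3)]
print('pile wrist',rect(w,box(w,(h<35)&(sa>20)&(sa<110)&(v>110),270,380,50,260),.068))
m=box(w,(sa>110)&(h<20),260,390,50,260); ys,xs=np.nonzero(m)
for a,b in ((60,150),(165,250)):
    k=(ys>=a)&(ys<b); yy=int(np.median(ys[k])); r=xs[ys==yy]; print(yy,r.min(),r.max(),onz(w,r.min(),yy,.02)[:2],onz(w,r.max()+1,yy,.02)[:2])
cv2.imwrite('pics/c7.png',np.vstack([np.hstack([g[40:260,220:420,::-1]*1,cv2.resize(c['pixels'][160:290,200:480,::-1],(474,220))]),cv2.resize(s['pixels'][130:340,130:430,::-1],(674,372))[:, :]]) if True else 0)
```

```text
caddy [529.  317.5 219.   47.3  -4.3]
bearer [ 475.6 -290.5   20.2   10.2   -1.3]
pile [ 525.5 -328.4  167.    67.4    2.2]
pile wrist [ 542.9 -331.8  201.1   90.4    2.8]
111 287 356 [ 0.60580204 -0.2802672 ] [ 0.61030635 -0.37804976]
198 290 353 [ 0.47825084 -0.28667822] [ 0.48269516 -0.38413911]
```

View pics/c7.png

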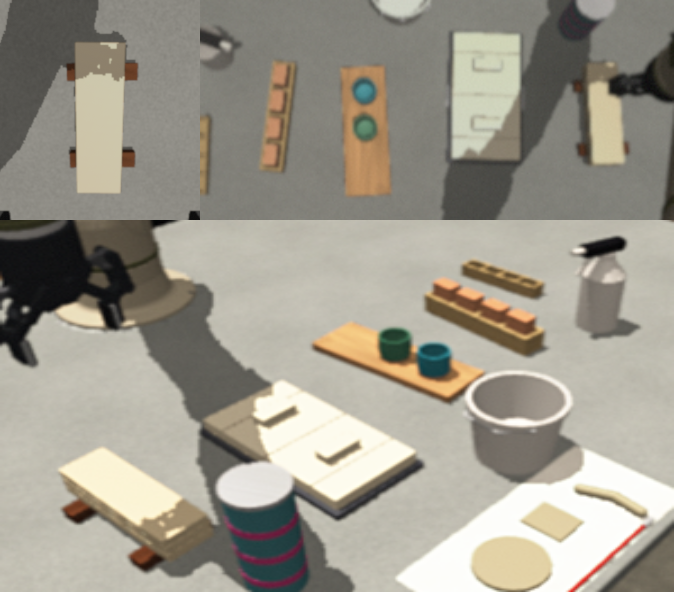

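Run:
```python
from h import *
print(bot.finish_job())
```

```text
the job is handed in; nothing more can be done
None
```

I unloaded the stack from the top down and handed the job in at about 78 s. In the last pictures everything is in place:

- **Cups:** the turquoise and green cups stand upright on the ware board. No blue or dark blue cup was in the stack.
- **Posts:** all four stand upright in the cells of the larger caddy, one to a cell. I lowered each one until the force reading showed it had touched the caddy floor.
- **Shelves:** the three lie flat in one pile on the bearers, squarely to the eye.
- **Bystanders:** nothing touched the pail, spray bottle or canister, and I saw no knock to the caddy or bearers.

**Checks that disagreed:**
- In the wrist camera the pile sits about 3–4 mm to one side (y) of the bearers' centre. The placing coordinates and the top camera put it within 1–2 mm.
- After the last shelf, the automatic pile outlines were unreliable. The arm and its shadow cut the top view short, and the wrist outline came out too wide. I judged the final pile by the pictures and by where the gripper let go.

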